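Stack candle pans on a shop display post

TASK

Set up the display post: lower the shorter, thicker drilled board over the rod until it lies flat on the steel disc, then thread every handled candle pan over the rod, leaving each the way up it lies now and choosing the order so that hollow-up and hollow-down pans alternate all the way and none nest, and finally lower the longer, thinner board over the rod to rest flat on the topmost pan. Keep the parts square to the rod and carry each one all the way down rather than letting it drop; leave the gift box, the glass tumbler and the card box undisturbed.

Things in the scene. Friction and masses are not known exactly. Their poses are not given: they have to be found in the camera images.
- stand: Display post: a fixed dark steel disc, 120 mm diameter and 14 mm thick, with an upright steel rod 14 mm in diameter at its centre. The rod's tip is 180 mm above the table; its last 14 mm taper to 5 mm. Origin at the centre of the disc's underside, z up along the rod.
- foot_board: Pale wooden board 180 mm long (body x), 60 mm wide (body y), 18 mm thick, with a 16.5 mm hole through its middle; mass about 0.12 kg. Lies flat. Origin in the middle of the hole at the underside, z up. The shorter, thicker of the two boards.
- cover_board: Pale wooden board 200 mm long (body x), 60 mm wide (body y), 14 mm thick, with a 16.5 mm hole through its middle; mass about 0.12 kg. Lies flat. Origin in the middle of the hole at the underside, z up. The longer, thinner of the two boards.
- pan1: Dark steel conical pan, lying HOLLOW DOWN (wide rim down). 84 mm across the wide end (rim 10 mm high), 42 mm across the flat narrow end, 22 mm high, 20 mm hole through the 8 mm thick narrow end, 0.12 kg. Flat handle 16 mm wide, 10 mm thick, level with the rim, along body -x to 99 mm from the axis, 0 to 10 mm above the underside. Origin on the axis at the underside as it lies, z up.
- pan2: Dark steel conical pan, lying HOLLOW DOWN (wide rim down). 84 mm across the wide end (rim 10 mm high), 42 mm across the flat narrow end, 22 mm high, 20 mm hole through the 8 mm thick narrow end, 0.12 kg. Flat handle 16 mm wide, 10 mm thick, level with the rim, along body -x to 99 mm from the axis, 0 to 10 mm above the underside. Origin on the axis at the underside as it lies, z up.
- pan3: Dark steel conical pan, lying HOLLOW UP (narrow end down). 84 mm across the wide end (rim 10 mm high), 42 mm across the flat narrow end, 22 mm high, 20 mm hole through the 8 mm thick narrow end, 0.12 kg. Flat handle 16 mm wide, 10 mm thick, level with the rim, along body -x to 99 mm from the axis, 12 to 22 mm above the underside. Origin on the axis at the underside as it lies, z up. May be absent.
- pan4: Dark steel conical pan, lying HOLLOW UP (narrow end down). 84 mm across the wide end (rim 10 mm high), 42 mm across the flat narrow end, 22 mm high, 20 mm hole through the 8 mm thick narrow end, 0.12 kg. Flat handle 16 mm wide, 10 mm thick, level with the rim, along body -x to 99 mm from the axis, 12 to 22 mm above the underside. Origin on the axis at the underside as it lies, z up. May be absent.
- pan5: Dark steel conical pan, lying HOLLOW UP (narrow end down). 84 mm across the wide end (rim 10 mm high), 42 mm across the flat narrow end, 22 mm high, 20 mm hole through the 8 mm thick narrow end, 0.12 kg. Flat handle 16 mm wide, 10 mm thick, level with the rim, along body -x to 99 mm from the axis, 12 to 22 mm above the underside. Origin on the axis at the underside as it lies, z up. May be absent.
- gift_box: Bystander: low square cardboard gift box, 79 x 79 x 47 mm, lying among the pans. Origin at the centre of its underside.
- tumbler: Bystander: amber glass tumbler, 76 mm diameter, 110 mm tall, open at the top, to one side of the boards. Origin at the centre of its underside.
- card_box: Bystander: cardboard box 70 x 110 x 50 mm with a paper band. Origin at the centre of its underside.
Mind the look-alikes: they are no part of the job. What is shaped like the cover_board but yellow is not meant. What is meant by the stand is not turquoise, and is the larger of those in its own colour.

How it is judged:
On the way, in this order (a step that is already met when the one before it is completed fails the run):
1. the thicker board lies flat on the disc, over the rod (horizontal distance between foot_board and stand below 0.004 m and z of foot_board in the frame of stand below 0.018 m and angle between foot_board's own z axis and vertical below 0.06 rad), for 0.2 s.
2. every pan is on the rod above it, alternately hollow up and hollow down (all of step 1 and horizontal distance between each of pan1, pan2, pan3, pan4, pan5 and stand below 0.006 m and angle between each of pan1, pan2, pan3, pan4, pan5's own z axis and vertical below 0.08 rad and z of pan1 in the frame of stand between 0.028 and 0.126 m and z of pan2 in the frame of stand between 0.028 and 0.126 m and z of pan3 in the frame of stand between 0.028 and 0.126 m and z of pan4 in the frame of stand between 0.028 and 0.126 m and z of pan5 in the frame of stand between 0.028 and 0.126 m and z of any of pan1, pan2, pan3, pan4, pan5 in the frame of stand below 0.036 m and distance between pan1 and pan2 above 0.037 m and distance between pan3 and pan4 above 0.037 m and distance between each of pan3, pan4 and pan5 above 0.037 m), for 0.2 s.
3. the thinner board lies flat on the topmost pan (horizontal distance between cover_board and stand below 0.004 m and angle between cover_board's own z axis and vertical below 0.06 rad and z of cover_board in the frame of pan1 above 0.016 m and z of cover_board in the frame of pan2 above 0.016 m and z of cover_board in the frame of pan3 above 0.016 m and z of cover_board in the frame of pan4 above 0.016 m and z of cover_board in the frame of pan5 above 0.016 m and (distance between cover_board and pan1 below 0.027 m or distance between cover_board and pan2 below 0.027 m or distance between cover_board and pan3 below 0.027 m or distance between cover_board and pan4 below 0.027 m or distance between cover_board and pan5 below 0.027 m)), for 0.2 s.
At the end, for the whole second after the job is handed in: Thick board flat on the disc, every pan above it on the rod, way up unchanged, like facings never adjacent (origins over 37 mm apart), thin board on the top pan (within 5 mm); boards centred to 4 mm and level to 0.06 rad, pans to 6 mm and 0.08 rad; all at rest (all of step 2 and all of step 3 and linear speed of each of foot_board, cover_board, pan1, pan2, pan3, pan4, pan5 below 0.03 m/s); the robot touches nothing.
It fails at once if the gift box is pushed more than 5 cm or tipped over (distance of gift_box from where it was at the start of the episode above 0.05 m or angle between gift_box's own z axis and vertical above 0.6 rad).
It fails at once if the tumbler is pushed more than 5 cm or tipped over (distance of tumbler from where it was at the start of the episode above 0.05 m or angle between tumbler's own z axis and vertical above 0.6 rad).
It fails at once if the card box is pushed more than 5 cm or tipped over (distance of card_box from where it was at the start of the episode above 0.05 m or angle between card_box's own z axis and vertical above 0.6 rad).
It fails at once if a part is let drop down the rod (faster than 0.8 m/s on it) ((horizontal distance between foot_board and stand below 0.012 m and linear speed of foot_board above 0.8 m/s and z of foot_board in the frame of stand below 0.17 m) or (horizontal distance between cover_board and stand below 0.012 m and linear speed of cover_board above 0.8 m/s and z of cover_board in the frame of stand below 0.17 m) or (horizontal distance between pan1 and stand below 0.012 m and linear speed of pan1 above 0.8 m/s and z of pan1 in the frame of stand below 0.17 m) or (horizontal distance between pan2 and stand below 0.012 m and linear speed of pan2 above 0.8 m/s and z of pan2 in the frame of stand below 0.17 m) or (horizontal distance between pan3 and stand below 0.012 m and linear speed of pan3 above 0.8 m/s and z of pan3 in the frame of stand below 0.17 m) or (horizontal distance between pan4 and stand below 0.012 m and linear speed of pan4 above 0.8 m/s and z of pan4 in the frame of stand below 0.17 m) or (horizontal distance between pan5 and stand below 0.012 m and linear speed of pan5 above 0.8 m/s and z of pan5 in the frame of stand below 0.17 m)).
Of pan3, pan4, pan5 only 1 to 3 are there at a start; the rules pass over those that are not, and their reading is None.
At some moment in a run one of foot_board, cover_board, pan1, pan2, pan3, pan4, pan5 may be knocked a few centimetres aside while the robot is not near it.
It also fails if it takes over 210 s, if anything falls off the work surface, if the arm or the gripper's body presses on something with over 40 N, if the wrist force passes 120 N, or if a joint passes its speed limit or range.

ROBOT

A 7-joint arm with a two-finger parallel gripper is mounted at the origin on the work surface. World frame = base frame: x ahead of the robot, y to its left, z up, the work surface at z = 0. Lengths are in m, angles in rad, forces in N, time in s.
With the tool pointing down it reaches from about 0.4 to 0.85 m from the base axis. Payload 10.4 kg.
Tool frame: the origin (TCP) lies between the finger pads; the fingertips stand 19 mm ahead of it and the grasp point (between the pads) is the TCP; z points along the fingers, x is the direction in which the jaws open and shut, and the axes are right-handed (so a half turn about z gives the same grasp; the last joint's range is limited). The gripper opens to 87 mm and grips with 3 to 60 N. Pads are 19 mm wide; open, the fingers measure 117 mm over their backs; the gripper's body (75 mm by 190 mm) begins 51 mm behind the grasp point.
Start: joints at [1.274, 0.332, -0.065, 1.46, 0.022, 1.35, -0.088], TCP at [0.169, -0.602, 0.242] pointing down, gripper open.
Joint ranges: [-2.6, 2.6], [-0.5, 2.12], [-1.47, 1.34], [0.16, 2.42], [-1.27, 4.41], [0.06, 2.06], [-2.6, 2.6]. Speed limits (rad/s): [2.22, 2.22, 2.79, 2.79, 3.14, 3.14, 3.14].

INTERFACE

Orientations are given as a unit quaternion [x, y, z, w].
In Python, from bench import * gives the robot as it stands.
- The arm moves only by the tool step_arm, never from a script. Its argument "commands" is a list of rows, each a list of 6 numbers: the shift along the tool's x, y, z in m, then the turn, a rotation vector about the tool's x, y, z in rad. In form: [[tx, ty, tz, rx, ry, rz], ...]. A call has 1 to 12 rows; each row shifts and turns the commanded pose from where the row before left it, along the tool's axes as they then stand; what a row does not reach is not made up. A row lasts 1/10 s, in which the tool goes at most 50 mm and 8.59 degrees, less where a joint would pass 70% of its speed; a pose out of reach is approached as far as the arm can. A call with a gripper value outside its range is refused whole. "gripper" is the opening, from 0 (shut) to 1 (fully open), set as the call begins (left out, the last holds). The fingers move at their own pace and stop on an object; "grip_force" is the grip in N (left out, the last holds). Time passes only in rows, so rows that do not move let the fingers close. It gives the time, the measured TCP pose, the force and the opening at its end, in the units of the state.
- read_state(): the state, without advancing time (a new reading comes with each control period).
- camera(name): name is "side" or "top"; returns the picture (384x512x3 uint8, red, green, blue); there is no depth.
- get_calibration(name): a dict with "fx", "fy", "cx", "cy" (pixels), "R" (3x3) and "t" (3): a world point X has camera coordinates R X + t. Camera axes: x right, y down, z forward; pixel columns grow to the right and rows downward; lengths in m; the calibration is good to about 2 mm. A picture is of the moment at which its call begins. get_calibration takes no time and is no camera call.
- close_job(): hands the job in, once; it reports no verdict.
The state is a dict: "time": time; "joint_positions": joint angles; "joint_vel": joint speeds; "joint_torque": joint torques, N m; "ee_pos": TCP position; "eef_rot": TCP orientation; "ft_force": force on the tool from outside, world axes, zero at the start; "torque": the same for the moment, N m; "width": finger opening in m.
Only numpy, scipy, OpenCV 4.12 (cv2) and the standard library are available. Lean on these libraries where they do the work, as an engineer would, in place of code of your own. Each camera call takes 0.05 s, during which the arm holds its last target. There are 200 camera calls.

## Working session

There is one attempt and no reset: what is moved stays moved. The work goes in short steps, Python scripts to look and compute and a tool call to move; the robot and the scene stay as the last step left them, time stands still between calls to the robot, and variables do not carry over. Pictures are saved under pics/ and viewed, on a budget of 14 in all, crops included, one or two more only if the job needs it, and the job is handed in when it is done.

Besides the shell and the picture viewer there is one more tool, called after "Request:" in YAML: its name, and indented under it one key for each argument. step_arm: Moves the arm, as the interface text tells. Its arguments: {"type":"object","properties":{"commands":{"type":"array","items":{"type":"array","items":{"type":"number"}}},"gripper":{"type":"number"},"grip_force":{"type":"number"}},"required":["commands"]}

```bash
mkdir -p pics; ls; python3 - <<'E'
from bench import *
import cv2, numpy as np
for n in ("top","side"):
    im=camera(n); np.save(f"{n}0.npy",im); cv2.imwrite(f"pics/{n}0.png",cv2.resize(im[:,:,::-1],(800,600),interpolation=cv2.INTER_CUBIC))
    c=get_calibration(n); print(n,c['fx'],c['fy'],c['cx'],c['cy'],np.round(c['R'],4).tolist(),np.round(c['t'],4).tolist(), (-np.array(c['R']).T@np.array(c['t'])).round(3))
s=read_state(); print(s)
E
```

```text
pics
top 365.5113052211077 365.5113052211077 253.09667931513505 190.8540314609182 [[-0.0211, -0.9996, 0.0185], [-0.9869, 0.0179, -0.1603], [0.1599, -0.0217, -0.9869]] [-0.0132, 0.5502, 0.9315] [ 0.394 -0.003  1.008]
side 444.1447393944834 444.1447393944834 254.15625419680262 189.86035062137066 [[-0.9935, -0.1114, 0.0214], [-0.0916, 0.6763, -0.7309], [0.067, -0.7281, -0.6821]] [0.5491, 0.1035, 1.1338] [0.479 0.817 0.837]
{'time': 0.1, 'joint_positions': array([ 1.27438278,  0.33282735, -0.06469862,  1.46088585,  0.02160138,
        1.34991957, -0.08847824]), 'joint_vel': array([-7.24819332e-04, -1.27647208e-03, -5.30588068e-04, -3.37717326e-03,
        9.33059551e-05, -1.11753727e-04, -5.46258852e-04]), 'joint_torque': array([ 1.27207844e-03, -6.24550080e+01,  2.43672001e-02, -3.90724111e+01,
       -6.15201867e-02,  3.66012077e-02,  3.00764623e-05]), 'ee_pos': array([ 0.16890544, -0.6013882 ,  0.24080821]), 'eef_rot': array([ 7.97007958e-01, -6.03968429e-01, -5.54585075e-04, -3.80035187e-04]), 'ft_force': array([-0.81179845,  0.02168206,  0.82455158]), 'torque': array([ 0.02294135,  0.01568671, -0.02142883]), 'width': 0.08667404607569086}
```

View pics/top0.png

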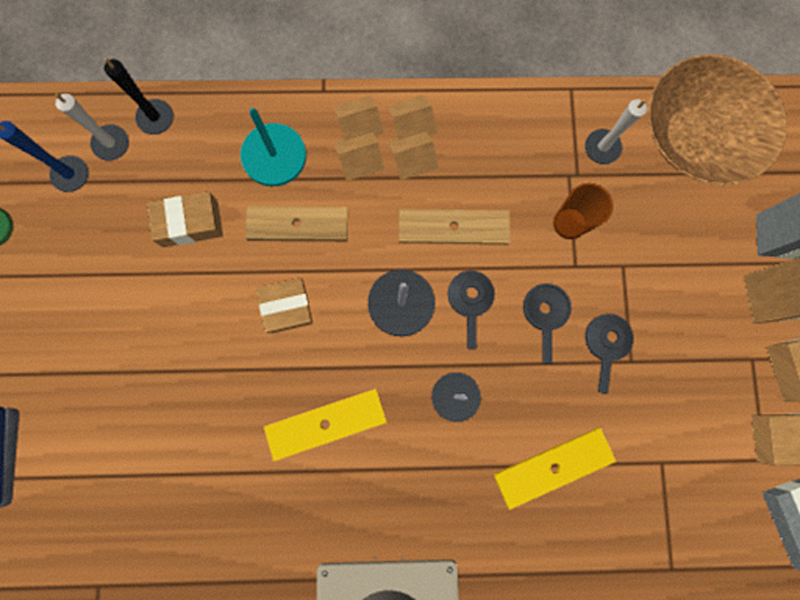

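View pics/side0.png

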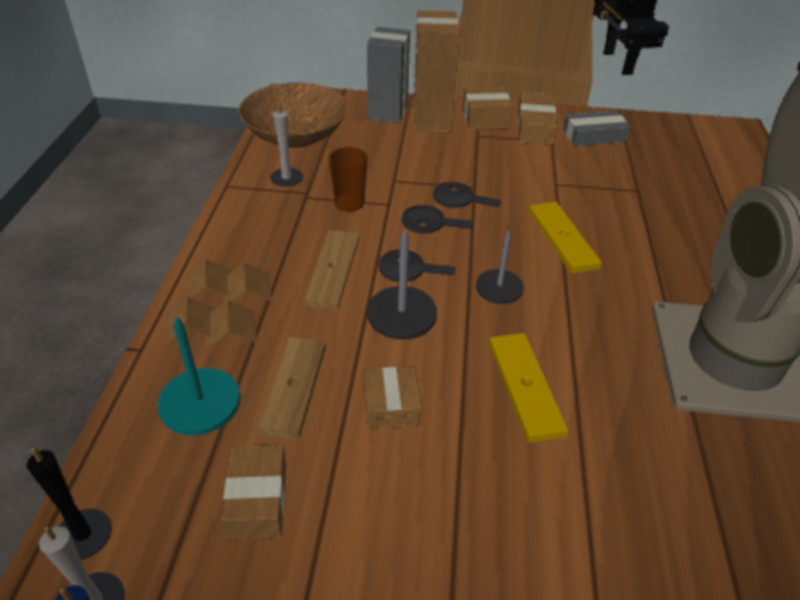

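Top view (800x600): three stands, large dark (401,302), small dark (456,397) and turquoise (273,153). The larger dark one is meant. The pale boards are at (297,224), shorter, and (454,226), longer; the yellow ones are decoys. There are three pans, at (471,293), (546,307) and (609,337). I'll make one enlarged crop to confirm these and measure in the same run.

```bash
cat > h.py <<'E'
from bench import *
import cv2, numpy as np
from scipy.spatial.transform import Rotation as Ro
CAL={n:get_calibration(n) for n in ("top","side")}
def ray(n,uv,z):
    c=CAL[n];R=np.array(c['R']);o=-R.T@np.array(c['t'])
    d=R.T@np.array([(uv[0]-c['cx'])/c['fx'],(uv[1]-c['cy'])/c['fy'],1]); return o+d*(z-o[2])/d[2]
def proj(n,X):
    c=CAL[n];p=np.array(c['R'])@np.array(X)+np.array(c['t']);return np.array([c['fx']*p[0]/p[2]+c['cx'],c['fy']*p[1]/p[2]+c['cy']])
def dark(im):
    h=cv2.cvtColor(im,cv2.COLOR_RGB2HSV);return ((h[...,2]<95)&(h[...,1]<90)).astype(np.uint8)*255
def pale(im):
    h=cv2.cvtColor(im,cv2.COLOR_RGB2HSV);return ((h[...,0]>=14)&(h[...,0]<25)&(h[...,1]<165)&(h[...,2]>110)).astype(np.uint8)*255
def blobs(m,amin=80,ext=True):
    cs,_=cv2.findContours(m,cv2.RETR_EXTERNAL,cv2.CHAIN_APPROX_NONE);return [c for c in cs if cv2.contourArea(c)>amin]
E
python3 - <<'E'
from h import *
t=np.load("top0.npy");s=np.load("side0.npy")
print("px pan,board",t[188,293],t[142,175],t[142,150],t[150,310])
for nm,im in(("top",t),("side",s)):
    for kn,m in(("dark",dark(im)),("pale",pale(im))):
        for c in blobs(m,60):
            (x,y),(w,h),a=cv2.minAreaRect(c); 
            if max(w,h)>150: continue
            print(nm,kn,round(x,1),round(y,1),"wh",round(w,1),round(h,1),round(a,1),cv2.contourArea(c),"z0:",ray(nm,(x,y),0.01)[:2].round(3))
A=cv2.resize(t[165:260,225:420],(800,390),interpolation=cv2.INTER_CUBIC)
B=cv2.resize(s[110:190,230:330],(262,210),interpolation=cv2.INTER_CUBIC)
C=cv2.resize(t[125:162,150:340],(538,105),interpolation=cv2.INTER_CUBIC)
o=np.zeros((600,800,3),np.uint8);o[:390]=A;o[390:,:262]=B;o[390:495,262:]=C
cv2.imwrite("pics/crop1.png",o[:,:,::-1])
E
```

```text
px pan,board [72 80 78] [191 150  91] [183 124  71] [186 147  87]
top dark 248.5 380.5 wh 5.0 31.0 90.0 96.5 z0: [ 0.066 -0.003]
top dark 504.0 346.2 wh 35.7 6.8 67.4 133.0 z0: [ 0.132 -0.673]
top dark 495.2 322.0 wh 13.8 18.7 6.3 101.5 z0: [ 0.193 -0.658]
top dark 5.6 292.6 wh 9.3 63.1 1.9 390.5 z0: [0.298 0.628]
top dark 291.5 254.0 wh 30.4 30.4 45.0 714.0 z0: [ 0.381 -0.125]
top dark 389.5 226.0 wh 50.0 29.0 90.0 775.5 z0: [ 0.451 -0.397]
top dark 353.2 205.4 wh 49.6 29.7 69.2 772.0 z0: [ 0.51 -0.3 ]
top dark 301.0 197.5 wh 49.0 28.0 90.0 718.0 z0: [ 0.534 -0.157]
top dark 256.5 193.0 wh 41.0 42.0 0.0 1350.0 z0: [ 0.549 -0.034]
top dark 499.4 159.9 wh 5.4 26.6 69.4 94.5 z0: [ 0.632 -0.726]
top dark 43.5 111.0 wh 22.0 23.0 90.0 288.5 z0: [0.796 0.565]
top dark 386.0 93.5 wh 21.0 22.0 90.0 265.5 z0: [ 0.835 -0.418]
top dark 69.8 90.8 wh 21.9 22.6 45.0 296.0 z0: [0.856 0.495]
top dark 98.5 74.5 wh 21.0 23.0 90.0 369.5 z0: [0.904 0.415]
top dark 75.8 46.8 wh 21.9 11.3 45.0 120.5 z0: [0.992 0.485]
top pale 406.5 375.0 wh 41.0 16.0 0.0 71.0 z0: [ 0.068 -0.41 ]
top pale 472.0 373.5 wh 19
[... 969 characters left out ...]
4 248.9 wh 31.2 37.2 80.8 883.0 z0: [0.549 0.141]
side pale 182.9 247.5 wh 27.1 69.1 13.2 1210.5 z0: [0.706 0.157]
side pale 144.1 196.3 wh 13.1 57.9 22.9 333.0 z0: [ 0.849 -0.002]
side pale 116.8 191.8 wh 13.9 60.6 30.6 316.0 z0: [ 0.926 -0.009]
side pale 211.2 172.0 wh 23.8 55.6 16.3 1026.5 z0: [ 0.69  -0.124]
side pale 344.5 76.0 wh 34.0 23.0 90.0 366.0 z0: [ 0.291 -0.742]
side pale 312.5 60.5 wh 15.0 29.0 90.0 169.0 z0: [ 0.414 -0.85 ]
side pale 189.1 66.9 wh 33.7 58.5 78.2 717.5 z0: [ 0.887 -0.724]
side pale 372.5 43.5 wh 13.0 47.0 0.0 69.5 z0: [ 0.161 -1.046]
side pale 305.1 42.7 wh 22.6 39.8 36.9 218.5 z0: [ 0.448 -1.008]
side pale 280.2 12.6 wh 27.8 13.6 7.1 168.5 z0: [ 0.575 -1.318]
```

View pics/crop1.png

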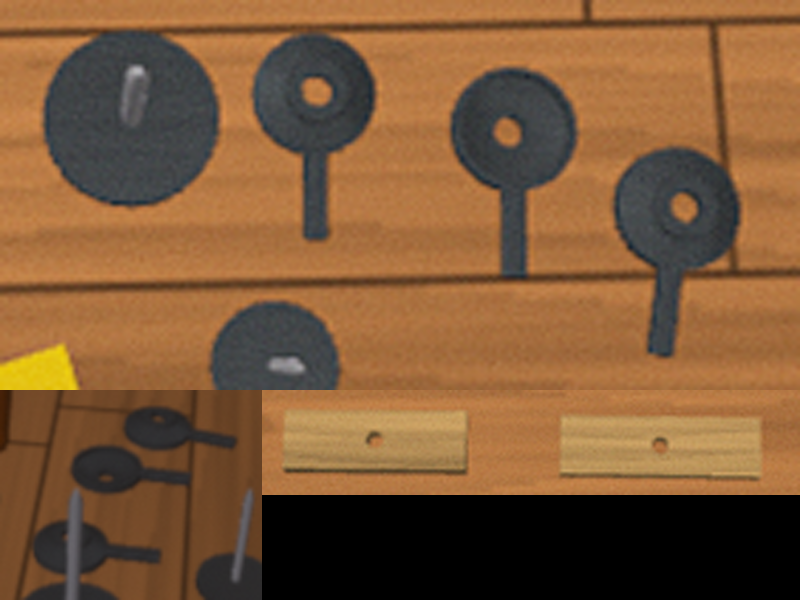

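The crop confirms it. The middle pan's hole sits deep, shifted toward the camera's nadir, so it is hollow up. The left and right pans have a raised hub, so they are hollow down; the order is D, U, D. The left pale board is the shorter one (foot_board). Next are precise measurements.

```bash
cat >> h.py <<'E'
def circ(c,keep=None):
    # algebraic circle/ellipse fit with robust trimming -> centre px
    p=c.reshape(-1,2).astype(float)
    for _ in range(6):
        A=np.c_[p,np.ones(len(p))];b=(p**2).sum(1);s=np.linalg.lstsq(A,b,rcond=None)[0]
        o=s[:2]/2;r=np.sqrt(s[2]+o@o);e=np.abs(np.hypot(*(p-o).T)-r);k=e<max(0.8,2*np.median(e));p=p[k]
    return o,r
def up(im,k=4): return cv2.resize(im,None,fx=k,fy=k,interpolation=cv2.INTER_CUBIC)
def pans(im,zr,near=None):
    """dark blobs ~ pan size in top view; returns list of dict; zr: rim-plane height guess"""
    out=[]
    for c in blobs(dark(up(im)),8000):
        if cv2.contourArea(c)>16000: continue
        (_,_),(w,h),_=cv2.minAreaRect(c)
        if max(w,h)<170: continue
        m=np.zeros((im.shape[0]*4,im.shape[1]*4),np.uint8);cv2.drawContours(m,[c],-1,255,-1)
        disc=cv2.morphologyEx(m,cv2.MORPH_OPEN,cv2.getStructuringElement(cv2.MORPH_ELLIPSE,(61,61)))
        hd=cv2.morphologyEx(m&~cv2.dilate(disc,np.ones((9,9))),cv2.MORPH_OPEN,np.ones((5,5)))
        dc=max(blobs(disc,500),key=cv2.contourArea);o,r=circ(dc)
        hc=max(blobs(hd,200),key=cv2.contourArea);M=cv2.moments(hc);g=np.array([M['m10'],M['m01']])/M['m00']
        f=lambda q:(np.array(q)-1.5)/4
        a=ray("top",f(o),zr)[:2];b=ray("top",f(g),zr)[:2];e=ray("top",f(o+[r,0]),zr)[:2]
        out.append(dict(c=a,r=np.hypot(*(a-e)),yaw=np.arctan2(*(b-a)[::-1]),hd=np.hypot(*(b-a))))
    return out
def board(im,n,u0,u1,v0,v1,z,k=4):
    s=up(im[v0:v1,u0:u1],k);h=cv2.cvtColor(s,cv2.COLOR_RGB2HSV);lab=cv2.cvtColor(s,cv2.COLOR_RGB2LAB).astype(int)
    m=((h[...,0]>=16)&(h[...,1]<150)&(h[...,2]>130)).astype(np.uint8)*255
    m=cv2.morphologyEx(m,cv2.MORPH_CLOSE,np.ones((9,9)));m=cv2.morphologyEx(m,cv2.MORPH_OPEN,np.ones((15,15)))
    c=max(blobs(m,500),key=cv2.contourArea);
    q=cv2.boxPoints(cv2.minAreaRect(c));w=np.array([ray(n,((p+.5)/k-.5)+[u0,v0],z)[:2] for p in q])
    e=[w[1]-w[0],w[2]-w[1]];L=[np.hypot(*x) for x in e];i=int(np.argmax(L));ctr=w.mean(0)
    # hole: darkest blob near centre
    gr=cv2.cvtColor(s,cv2.COLOR_RGB2GRAY).astype(float);oc=q.mean(0).astype(int);W=28
    sub=gr[oc[1]-W:oc[1]+W,oc[0]-W:oc[0]+W];d=np.median(sub)-18-sub;d[d<0]=0
    yy,xx=np.mgrid[0:2*W,0:2*W];hp=np.array([(d*xx).sum(),(d*yy).sum()])/d.sum()+oc-W
    return dict(c=ctr,L=max(L),W=min(L),yaw=np.arctan2(*e[i][::-1]),hole=ray(n,((hp+.5)/k-.5)+[u0,v0],z-0.005)[:2])
E
python3 - <<'E'
from h import *
t=np.load("top0.npy");s=np.load("side0.npy")
for z in(0.01,0.022):
    for p in pans(t,z): print(z,{k:np.round(v,4) for k,v in p.items()})
print("foot",board(t,"top",150,230,125,162,.018)); print("cover",board(t,"top",245,335,125,165,.014))
print("foot s",board(s,"side",155,215,210,285,.018)); print("cover s",board(s,"side",185,235,140,200,.014))
for c in blobs(dark(up(t)),16000):
    o,r=circ(c); 
    if r<100: print("disc",o/4,r/4,ray("top",(o-1.5)/4,.014)[:2],np.hypot(*(ray("top",(o-1.5)/4,.014)-ray("top",(o+[r,0]-1.5)/4,.014))))
# rod: brighter than disc inside disc
s4=up(t[165:225,230:285]);g=cv2.cvtColor(s4,cv2.COLOR_RGB2GRAY)
m=(((g>105)&(cv2.cvtColor(s4,cv2.COLOR_RGB2HSV)[...,1]<60))*255).astype(np.uint8)
for c in blobs(m,100): q=cv2.boxPoints(cv2.minAreaRect(c));print("rod top",((q+.5)/4-.5+[230,165]).round(1).tolist())
s4=up(s[140:205,240:280]);g=cv2.cvtColor(s4,cv2.COLOR_RGB2GRAY)
m=(((g>95)&(cv2.cvtColor(s4,cv2.COLOR_RGB2HSV)[...,1]<60))*255).astype(np.uint8)
for c in blobs(m,100): q=cv2.boxPoints(cv2.minAreaRect(c));print("rod side",((q+.5)/4-.5+[240,140]).round(1).tolist())
for p in ([.5485,-.0335,.18],[.5485,-.0335,.014]): print(p,proj("top",p),proj("side",p))
E
```

```text
0.01 {'c': array([ 0.4791, -0.3988]), 'r': np.float64(0.0415), 'yaw': np.float64(2.9467), 'hd': np.float64(0.0714)}
0.01 {'c': array([ 0.5352, -0.2922]), 'r': np.float64(0.0417), 'yaw': np.float64(3.0838), 'hd': np.float64(0.0723)}
0.01 {'c': array([ 0.562 , -0.1581]), 'r': np.float64(0.0404), 'yaw': np.float64(3.1109), 'hd': np.float64(0.0707)}
0.022 {'c': array([ 0.4781, -0.3941]), 'r': np.float64(0.041), 'yaw': np.float64(2.9467), 'hd': np.float64(0.0705)}
0.022 {'c': array([ 0.5335, -0.2887]), 'r': np.float64(0.0412), 'yaw': np.float64(3.0838), 'hd': np.float64(0.0715)}
0.022 {'c': array([ 0.56  , -0.1563]), 'r': np.float64(0.0399), 'yaw': np.float64(3.1109), 'hd': np.float64(0.0699)}
foot {'c': array([0.69597971, 0.1497783 ]), 'L': np.float64(0.18201623232707956), 'W': np.float64(0.05996184068054645), 'yaw': np.float64(-1.59390459275879), 'hole': array([0.7000845 , 0.15369397])}
cover {'c': array([ 0.68653311, -0.13280181]), 'L': np.float64(0.20237615283228153), 'W': np.float64(0.061416831991815544), 'yaw': np.float64(-1.6030105557809007), 'hole': array([ 0.69079984, -0.13279271])}Traceback (most recent call last):
  File "<stdin>", line 6, in <module>
  File "h.py", line 44, in board
    c=max(blobs(m,500),key=cv2.contourArea);
ValueError: max() iterable argument is empty
```

```bash
python3 - <<'E'
import re
s=open('h.py').read()
i=s.index("    # hole: darkest");
s=s[:i]+'''    gr=cv2.cvtColor(s,cv2.COLOR_RGB2GRAY).astype(float);oc=q.mean(0).astype(int);W=20
    sub=gr[oc[1]-W:oc[1]+W,oc[0]-W:oc[0]+W];md=np.median(sub);mm=(sub<(md+sub.min())/2).astype(np.uint8)*255
    hc=max(blobs(mm,10),key=cv2.contourArea);x,y,a,b=cv2.boundingRect(hc);hp=np.array([x+a/2,y+b/2])-.5+oc-W
    return dict(c=ctr,L=max(L),W=min(L),yaw=np.arctan2(*e[i][::-1]),hole=ray(n,((hp+.5)/k-.5)+[u0,v0],z)[:2],hwh=(a/k,b/k),cpx=(q.mean(0)+.5)/k-.5+[u0,v0],hpx=(hp+.5)/k-.5+[u0,v0])
'''
s=s.replace("(h[...,0]>=16)&(h[...,1]<150)&(h[...,2]>130)","(h[...,0]>=16)&(h[...,1]<150)&(h[...,2]>vmin)").replace("v0,v1,z,k=4)","v0,v1,z,k=4,vmin=130)")
open('h.py','w').write(s)
E
python3 - <<'E'
from h import *
t=np.load("top0.npy");s=np.load("side0.npy")
pr=lambda n,d:print(n,{k:np.round(v,4).tolist() for k,v in d.items()})
pr("foot",board(t,"top",150,230,125,162,.018)); pr("cover",board(t,"top",245,335,125,165,.014))
for nm,a in(("foot s",(155,215,210,285,.018)),("cover s",(185,235,140,200,.014))):
    try: pr(nm,board(s,"side",*a,vmin=60))
    except Exception as e: print(nm,e, s[(a[2]+a[3])//2,(a[0]+a[1])//2-3])
for c in blobs(dark(up(t)),16000):
    o,r=circ(c); 
    if r<100: print("disc",(o-1.5)/4,r/4,ray("top",(o-1.5)/4,.014)[:2])
s4=up(t[165:225,230:285]);g=cv2.cvtColor(s4,cv2.COLOR_RGB2GRAY)
m=(((g>105)&(cv2.cvtColor(s4,cv2.COLOR_RGB2HSV)[...,1]<60))*255).astype(np.uint8)
for c in blobs(m,100): q=cv2.boxPoints(cv2.minAreaRect(c));print("rod top",((q+.5)/4-.5+[230,165]).round(1).tolist())
s4=up(s[140:205,240:280]);g=cv2.cvtColor(s4,cv2.COLOR_RGB2GRAY)
m=(((g>95)&(cv2.cvtColor(s4,cv2.COLOR_RGB2HSV)[...,1]<60))*255).astype(np.uint8)
for c in blobs(m,100): q=cv2.boxPoints(cv2.minAreaRect(c));print("rod side",((q+.5)/4-.5+[240,140]).round(1).tolist())
for p in ([.5485,-.0335,.18],[.5485,-.0335,.014]): print(p,proj("top",p),proj("side",p))
E
```

```text
foot {'c': [0.696, 0.1498], 'L': 0.182, 'W': 0.06, 'yaw': -1.5939, 'hole': [0.6975, 0.1523], 'hwh': [5.0, 4.25], 'cpx': [189.607, 141.9266], 'hpx': [188.75, 141.375]}
cover {'c': [0.6865, -0.1328], 'L': 0.2024, 'W': 0.0614, 'yaw': -1.603, 'hole': [0.6903, -0.1321], 'hwh': [4.75, 3.0], 'cpx': [290.382, 144.0766], 'hpx': [290.125, 142.75]}
foot s {'c': [0.6972, 0.1556], 'L': 0.2029, 'W': 0.0725, 'yaw': -1.5467, 'hole': [0.7017, 0.1524], 'hwh': [3.0, 3.75], 'cpx': [185.9984, 247.6245], 'hpx': [185.0, 244.125]}
cover s {'c': [0.6881, -0.1275], 'L': 0.2279, 'W': 0.0726, 'yaw': -1.5608, 'hole': [0.6922, -0.1311], 'hwh': [2.5, 2.5], 'cpx': [211.5398, 171.8646], 'hpx': [210.75, 169.25]}
disc [256.4067064  193.43549506] 21.114013573981488 [ 0.54738549 -0.03367006]
rod top [[251.2, 190.0], [256.9, 179.5], [260.7, 181.6], [255.0, 192.1]]
rod side [[254.7, 197.8], [256.9, 147.8], [259.2, 147.9], [256.9, 197.9]]
[0.5485, -0.0335, 0.18] [258.29983306 181.91530866] [259.00921734 148.05787596]
[0.5485, -0.0335, 0.014] [256.33582086 193.03654706] [257.21482593 197.51301905]
```

```bash
cat >> h.py <<'E'
def plan(x,y,z,azd,half=True):
    s=read_state();R=Ro.from_quat(s['eef_rot']).as_matrix();a=np.arctan2(R[1,0],R[0,0]);d=np.radians(azd)
    if half:
        while d-a>np.pi/2:d-=np.pi
        while d-a<-np.pi/2:d+=np.pi
    T=np.array([[np.cos(d),np.sin(d),0],[np.sin(d),-np.cos(d),0],[0,0,-1]])
    rv=Ro.from_matrix(R.T@T).as_rotvec();D=np.array([x,y,z])-s['ee_pos'];sh=T.T@D
    print("t",round(s['time'],2),"pos",s['ee_pos'].round(4),"az",np.degrees(a).round(2),"turn",rv.round(4),"rows>=",np.ceil(np.linalg.norm(rv)/.1499),"| shift(after turn)",sh.round(4),"rows>=",np.ceil(np.linalg.norm(sh)/.05),"j1,j7",s['joint_positions'][[0,6]].round(2),"F",s['ft_force'].round(2),"w",round(s['width'],4))
E
python3 -c "
from h import *
plan(.6945,.086,.24,-1.3)"
```

```text
t 0.1 pos [ 0.1689 -0.6014  0.2408] az -74.31 turn [-8.0000e-04  1.2000e-03 -1.2743e+00] rows>= 9.0 | shift(after turn) [ 0.5099 -0.6991  0.0008] rows>= 18.0 j1,j7 [ 1.27 -0.09] F [-0.81  0.02  0.82] w 0.0867
```

Request:
step_arm:
  commands:
    - [0, 0, 0, 0, 0, -0.1416]
    - [0, 0, 0, 0, 0, -0.1416]
    - [0, 0, 0, 0, 0, -0.1416]
    - [0, 0, 0, 0, 0, -0.1416]
    - [0, 0, 0, 0, 0, -0.1416]
    - [0, 0, 0, 0, 0, -0.1416]
    - [0, 0, 0, 0, 0, -0.1416]
    - [0, 0, 0, 0, 0, -0.1416]
    - [0, 0, 0, 0, 0, -0.1416]
  gripper: 1

```text
time: 1.0
ee_pos: [0.1689, -0.6015, 0.2411]
eef_rot: [1.0, -0.008, -0.0, -0.0]
ft_force: [-0.6, -0.1, -0.4]
width: 0.087
```

Request:
step_arm:
  commands:
    - [0.022, -0.03, 0, 0, 0, 0]
    - [0.022, -0.03, 0, 0, 0, 0]
    - [0.022, -0.03, 0, 0, 0, 0]
    - [0.022, -0.03, 0, 0, 0, 0]
    - [0.022, -0.03, 0, 0, 0, 0]
    - [0.022, -0.03, 0, 0, 0, 0]
    - [0.022, -0.03, 0, 0, 0, 0]
    - [0.022, -0.03, 0, 0, 0, 0]
    - [0.022, -0.03, 0, 0, 0, 0]
    - [0.022, -0.03, 0, 0, 0, 0]
    - [0.022, -0.03, 0, 0, 0, 0]
    - [0.022, -0.03, 0, 0, 0, 0]

```text
time: 2.2
ee_pos: [0.4416, -0.2465, 0.2414]
eef_rot: [1.0, -0.011, -0.0, 0.0]
ft_force: [0.6, -0.7, 0.3]
width: 0.087
```

Request:
step_arm:
  commands:
    - [0.022, -0.03, 0, 0, 0, 0]
    - [0.022, -0.03, 0, 0, 0, 0]
    - [0.022, -0.03, 0, 0, 0, 0]
    - [0.022, -0.03, 0, 0, 0, 0]
    - [0.022, -0.03, 0, 0, 0, 0]
    - [0.022, -0.03, 0, 0, 0, 0]
    - [0.022, -0.03, 0, 0, 0, 0]
    - [0.022, -0.03, 0, 0, 0, 0]
    - [0.022, -0.03, 0, 0, 0, 0]
    - [0.022, -0.03, 0, 0, 0, 0]
    - [0.022, -0.03, 0, 0, 0, 0]
    - [0.02, -0.03, 0, 0, 0, 0]

```text
time: 3.4
ee_pos: [0.7119, 0.1071, 0.2408]
eef_rot: [1.0, -0.012, -0.0, 0.0]
ft_force: [0.8, -0.6, 0.2]
width: 0.087
```

```bash
python3 -c "
from h import *
plan(.6945,.086,.06,-1.3)
t=camera('top');d=board(t,'top',150,230,125,162,.018);print(d['c'],d['hole'],d['L'])"
```

```text
t 3.4 pos [0.7119 0.1071 0.2408] az -1.32 turn [ 0.0005  0.0009 -0.0004] rows>= 1.0 | shift(after turn) [-0.0169  0.0215  0.1808] rows>= 4.0 j1,j7 [ 0.19 -0.45] F [ 0.8  -0.63  0.17] w 0.087
[0.69301673 0.13956639] [0.68588868 0.15084906] 0.2029906732167395
```

Request:
step_arm:
  commands:
    - [-0.0085, 0.0105, 0.03, 0, 0, 0]
    - [-0.0084, 0.011, 0.03, 0, 0, 0]
    - [0, 0, 0.04, 0, 0, 0]
    - [0, 0, 0.04, 0, 0, 0]
    - [0, 0, 0.04, 0, 0, 0]
    - [0, 0, 0.02, 0, 0, 0]
    - [0, 0, 0.01, 0, 0, 0]
    - [0, 0, 0.009, 0, 0, 0]
    - [0, 0, 0, 0, 0, 0]
    - [0, 0, 0, 0, 0, 0]

```text
time: 4.45
ee_pos: [0.6944, 0.0852, 0.0237]
eef_rot: [1.0, -0.011, 0.001, -0.0]
ft_force: [-0.4, -0.2, 0.0]
width: 0.0871
```

Request:
step_arm:
  commands:
    - [0, 0, 0, 0, 0, 0]
    - [0, 0, 0, 0, 0, 0]
    - [0, 0, 0, 0, 0, 0]
    - [0, 0, 0, 0, 0, 0]
    - [0, 0, 0, 0, 0, 0]
    - [0, 0, 0, 0, 0, 0]
  gripper: 0
  grip_force: 40

```text
time: 5.05
ee_pos: [0.6939, 0.085, 0.0228]
eef_rot: [1.0, -0.011, 0.0, 0.0]
ft_force: [-1.5, 0.3, 1.2]
width: 0.0595
```

```bash
python3 -c "
from h import *
plan(.6945,.086,.26,-1.3)"
```

```text
t 5.05 pos [0.6939 0.085  0.0228] az -1.3 turn [ 0.0001 -0.0004 -0.    ] rows>= 1.0 | shift(after turn) [ 0.0006 -0.001  -0.2372] rows>= 5.0 j1,j7 [ 0.24 -0.5 ] F [-1.55  0.27  1.19] w 0.0595
```

Request:
step_arm:
  commands:
    - [0, 0, -0.01, 0, 0, 0]
    - [0, 0, -0.015, 0, 0, 0]
    - [0, 0, -0.02, 0, 0, 0]
    - [0, 0, -0.02, 0, 0, 0]
    - [0, 0, -0.025, 0, 0, 0]
    - [0, 0, -0.025, 0, 0, 0]
    - [0, 0, -0.025, 0, 0, 0]
    - [0, 0, -0.025, 0, 0, 0]
    - [0, 0, -0.02, 0, 0, 0]
    - [0, 0, -0.02, 0, 0, 0]
    - [0, 0, -0.01, 0, 0, 0]

```text
time: 6.15
ee_pos: [0.6942, 0.0856, 0.2409]
eef_rot: [1.0, -0.011, 0.002, -0.0]
ft_force: [0.1, 0.3, -1.2]
width: 0.0597
```

Request:
step_arm:
  commands:
    - [0, 0, 0, 0, 0, -0.1377]
    - [0, 0, 0, 0, 0, -0.1377]
    - [0, 0, 0, 0, 0, -0.1377]
    - [0, 0, 0, 0, 0, -0.1377]
    - [0, 0, 0, 0, 0, -0.1377]
    - [0, 0, 0, 0, 0, -0.1377]
    - [0, 0, 0, 0, 0, -0.1377]
    - [0, 0, 0, 0, 0, -0.1377]
    - [0, 0, 0, 0, 0, -0.1377]
    - [0, 0, 0, 0, 0, 0]

```text
time: 7.15
ee_pos: [0.6937, 0.085, 0.2376]
eef_rot: [0.82, 0.572, -0.0, -0.0]
ft_force: [0.2, -0.2, -1.7]
width: 0.0599
```

```bash
python3 -c "
from h import *
plan(.6105,-.0561,.238,70)"
```

```text
t 7.15 pos [0.6937 0.085  0.2376] az 69.84 turn [-0.0002 -0.     -0.0028] rows>= 1.0 | shift(after turn) [-0.161  -0.0299 -0.0004] rows>= 4.0 j1,j7 [0.36 0.75] F [ 0.17 -0.25 -1.72] w 0.0599
```

Request:
step_arm:
  commands:
    - [-0.01, -0.002, 0, 0, 0, -0.0028]
    - [-0.02, -0.0035, 0, 0, 0, 0]
    - [-0.025, -0.0045, 0, 0, 0, 0]
    - [-0.026, -0.005, 0, 0, 0, 0]
    - [-0.026, -0.005, 0, 0, 0, 0]
    - [-0.024, -0.0045, 0, 0, 0, 0]
    - [-0.02, -0.0035, 0, 0, 0, 0]
    - [-0.01, -0.002, 0, 0, 0, 0]
    - [0, 0, 0, 0, 0, 0]
    - [0, 0, 0, 0, 0, 0]

```text
time: 8.15
ee_pos: [0.6103, -0.0551, 0.2378]
eef_rot: [0.82, 0.572, 0.0, 0.0]
ft_force: [-0.2, 0.4, -1.3]
width: 0.0597
```

```bash
python3 - <<'E'
from h import *
plan(.6105,-.0561,.238,70)
t=camera('top');s=camera('side');np.save('t1.npy',t);np.save('s1.npy',s)
A=cv2.resize(t[130:230,200:340],(800,571//1)[:2],interpolation=cv2.INTER_CUBIC)[:300] if 0 else cv2.resize(t[130:230,190:330],(420,300),interpolation=cv2.INTER_CUBIC)
B=cv2.resize(s[90:215,200:325],(380,380),interpolation=cv2.INTER_CUBIC)
o=np.zeros((380,800,3),np.uint8);o[:300,:420]=A;o[:,420:]=B
cv2.imwrite("pics/c2.png",o[:,:,::-1])
E
```

```text
t 8.15 pos [ 0.6103 -0.0551  0.2378] az 69.83 turn [ 0.0004 -0.0004 -0.003 ] rows>= 1.0 | shift(after turn) [-0.0009  0.0005 -0.0002] rows>= 1.0 j1,j7 [0.73 0.97] F [-0.15  0.42 -1.35] w 0.0597
```

View pics/c2.png

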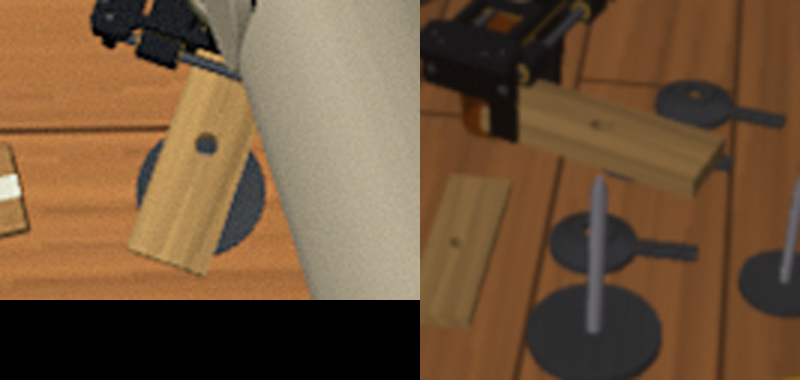

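The board is held above the rod. The top crop has its hole at (206,144); the side crop has the hole at (597,124) and the rod tip at (599,178). I'll triangulate both.

```bash
cat >> h.py <<'E'
def hole(im,u,v,W=7,k=8):
    s=up(cv2.cvtColor(im[v-W:v+W+1,u-W:u+W+1],cv2.COLOR_RGB2GRAY),k).astype(float);md=np.median(s)
    c0=(W+.5)*k;cs=blobs((s<(md+s.min())/2).astype(np.uint8)*255,30)
    c=min(cs,key=lambda c:np.hypot(*(c.reshape(-1,2).mean(0)-c0)))
    (x,y),(a,b),_=cv2.fitEllipse(c);return np.array([(x+.5)/k-.5+u-W,(y+.5)/k-.5+v-W]),(a/k,b/k)
def tri(a,b):
    def P(n):
        c=CAL[n];return np.array([[c['fx'],0,c['cx']],[0,c['fy'],c['cy']],[0,0,1]])@np.c_[np.array(c['R']),np.array(c['t'])]
    X=cv2.triangulatePoints(P("top"),P("side"),np.array(a,float),np.array(b,float)).ravel();return X[:3]/X[3]
E
python3 - <<'E'
from h import *
t=np.load('t1.npy');s=np.load('s1.npy')
a,ea=hole(t,259,178);b,eb=hole(s,258,131);print(a,ea,b,eb)
X=tri(a,b);print("tri",X,proj("top",X)-a,"plane",ray("top",a,.233),ray("side",b,.233))
# rod tip & base in both images originals
t0=np.load('top0.npy');s0=np.load('side0.npy')
for v in (150,155,160,165,170,180,190): 
    g=cv2.cvtColor(s[v:v+1,246:270],cv2.COLOR_RGB2LAB)[0,:,:].astype(int); print(v,g[:,1].tolist(), g[:,0].tolist())
E
```

```text
[258.35998106 177.56526041] (6.715595722198486, 7.148481845855713) [257.20187187 130.40486908] (2.522367000579834, 2.982168674468994)
tri [ 0.55187293 -0.03214967  0.23168347] [ 0.057488   -1.56961293] plane [ 0.54814864 -0.03189462  0.233     ] [ 0.55401644 -0.031045    0.233     ]
150 [142, 143, 143, 143, 143, 143, 143, 143, 143, 142, 138, 133, 130, 130, 133, 140, 142, 143, 143, 143, 143, 143, 141, 141] [87, 97, 96, 97, 95, 97, 98, 96, 95, 94, 95, 101, 112, 105, 91, 91, 97, 98, 97, 97, 95, 90, 86, 84]
155 [143, 143, 143, 142, 143, 142, 143, 143, 143, 139, 132, 131, 130, 129, 130, 135, 142, 144, 143, 143, 142, 142, 141, 142] [98, 100, 97, 94, 93, 94, 95, 97, 95, 94, 97, 108, 109, 102, 89, 86, 97, 98, 99, 98, 94, 91, 90, 91]
160 [143, 143, 141, 139, 136, 135, 133, 132, 132, 131, 130, 130, 130, 130, 130, 132, 137, 139, 142, 142, 142, 143, 143, 143] [98, 95, 86, 73, 66, 59, 54, 52, 51, 65, 93, 111, 109, 100, 83, 68, 70, 78, 89, 94, 90, 90, 91, 93]
165 [129, 129, 129, 129, 130, 129, 128, 130, 135, 135, 131, 130, 130, 131, 130, 129, 129, 129, 128, 128, 129, 129, 129, 133] [44, 43, 42, 43, 45, 46, 48, 45, 56, 86, 104, 112, 109, 96, 79, 56, 48, 45, 42, 42, 40, 40, 43, 53]
170 [128, 129, 130, 129, 129, 129, 129, 130, 128, 129, 130, 131, 130, 130, 130, 128, 129, 129, 128, 129, 129, 129, 129, 128] [50, 50, 51, 51, 51, 52, 53, 51, 54, 79, 109, 112, 108, 93, 73, 55, 49, 51, 53, 53, 53, 51, 50, 50]
180 [142, 143, 143, 143, 141, 140, 140, 138, 136, 131, 130, 130, 130, 130, 134, 140, 140, 140, 141, 143, 143, 143, 143, 143] [92, 95, 95, 95, 90, 86, 83, 78, 74, 88, 108, 110, 102, 87, 76, 83, 83, 82, 84, 90, 93, 94, 97, 96]
190 [128, 129, 129, 128, 129, 129, 128, 129, 129, 130, 130, 130, 130, 130, 129, 129, 129, 129, 128, 129, 128, 129, 129, 128] [48, 46, 46, 45, 45, 46, 48, 49, 64, 94, 110, 107, 95, 77, 56, 48, 45, 46, 48, 48, 48, 46, 46, 48]
```

Request:
step_arm:
  commands:
    - [-0.0013, 0.0008, 0, 0, 0, -0.003]
    - [0, 0, 0.01, 0, 0, 0]
    - [0, 0, 0.01, 0, 0, 0]
    - [0, 0, 0.01, 0, 0, 0]
    - [0, 0, 0.005, 0, 0, 0]
    - [0, 0, 0.005, 0, 0, 0]
    - [0, 0, 0.005, 0, 0, 0]
    - [0, 0, 0.005, 0, 0, 0]
    - [0, 0, 0, 0, 0, 0]
    - [0, 0, 0, 0, 0, 0]

```text
time: 9.25
ee_pos: [0.6105, -0.0572, 0.1877]
eef_rot: [0.819, 0.574, 0.0, 0.0]
ft_force: [0.3, 0.3, -1.5]
width: 0.0598
```

```bash
python3 - <<'E'
from h import *
plan(.6105,-.0561,.05,70)
print(read_state()['torque'])
t=camera('top');s=camera('side')
A=cv2.resize(t[150:220,220:300],(400,350),interpolation=cv2.INTER_CUBIC)
B=cv2.resize(s[120:190,215:295],(400,350),interpolation=cv2.INTER_CUBIC)
cv2.imwrite("pics/c3.png",np.hstack([A,B])[:,:,::-1])
E
```

```text
t 9.25 pos [ 0.6105 -0.0572  0.1877] az 70.05 turn [ 0.0002 -0.      0.0008] rows>= 1.0 | shift(after turn) [ 0.001  -0.0004  0.1377] rows>= 3.0 j1,j7 [0.73 0.95] F [ 0.28  0.29 -1.48] w 0.0598
[ 0.02966592 -0.26497612  0.0163722 ]
```

View pics/c3.png

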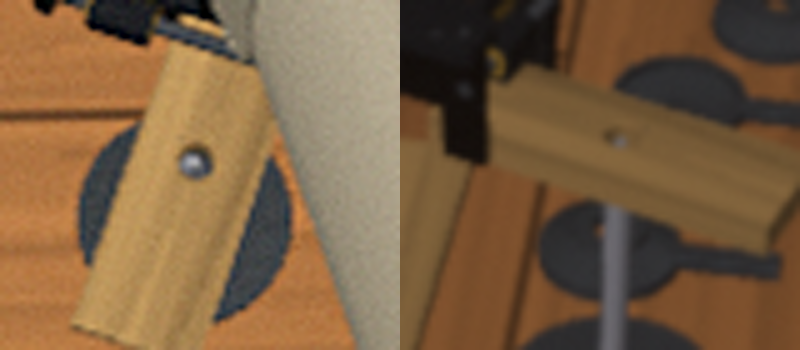

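The rod tip shows inside the hole at (196,161), nearly centred, and there is no contact force. I'll keep lowering.

Request:
step_arm:
  commands:
    - [0, 0, 0.006, 0, 0, 0]
    - [0, 0, 0.006, 0, 0, 0]
    - [0, 0, 0.006, 0, 0, 0]
    - [0, 0, 0.006, 0, 0, 0]
    - [0, 0, 0.006, 0, 0, 0]
    - [0, 0, 0, 0, 0, 0]

```text
time: 9.95
ee_pos: [0.6102, -0.0572, 0.1565]
eef_rot: [0.819, 0.574, -0.0, -0.0]
ft_force: [-0.0, 1.5, -1.3]
width: 0.0597
```

Request:
step_arm:
  commands:
    - [0, 0, 0.01, 0, 0, 0]
    - [0, 0, 0.01, 0, 0, 0]
    - [0, 0, 0.01, 0, 0, 0]
    - [0, 0, 0.01, 0, 0, 0]
    - [0, 0, 0.01, 0, 0, 0]
    - [0, 0, 0.01, 0, 0, 0]
    - [0, 0, 0.01, 0, 0, 0]
    - [0, 0, 0.01, 0, 0, 0]
    - [0, 0, 0.01, 0, 0, 0]
    - [0, 0, 0.01, 0, 0, 0]
    - [0, 0, 0.006, 0, 0, 0]
    - [0, 0, 0, 0, 0, 0]

```text
time: 11.15
ee_pos: [0.6102, -0.0571, 0.0506]
eef_rot: [0.819, 0.574, -0.0, -0.0]
ft_force: [0.3, 0.1, -1.9]
width: 0.0599
```

```bash
python3 - <<'E'
from h import *
plan(.6105,-.0561,.0368,70)
E
```

```text
t 11.15 pos [ 0.6102 -0.0571  0.0506] az 70.05 turn [-0.0009 -0.0001  0.0009] rows>= 1.0 | shift(after turn) [ 0.001  -0.0001  0.0138] rows>= 1.0 j1,j7 [0.67 0.87] F [ 0.32  0.1  -1.93] w 0.0599
```

Request:
step_arm:
  commands:
    - [0, 0, 0.003, 0, 0, 0]
    - [0, 0, 0.003, 0, 0, 0]
    - [0, 0, 0.003, 0, 0, 0]
    - [0, 0, 0.002, 0, 0, 0]
    - [0, 0, 0.0015, 0, 0, 0]
    - [0, 0, 0.0015, 0, 0, 0]
    - [0, 0, 0, 0, 0, 0]

```text
time: 11.85
ee_pos: [0.6104, -0.0573, 0.0374]
eef_rot: [0.819, 0.574, -0.0, -0.0]
ft_force: [-0.2, 0.4, -1.9]
width: 0.0596
```

Request:
step_arm:
  commands:
    - [0, 0, 0.001, 0, 0, 0]
    - [0, 0, 0, 0, 0, 0]

```text
time: 12.05
ee_pos: [0.6106, -0.0573, 0.0367]
eef_rot: [0.819, 0.574, 0.0, 0.0]
ft_force: [-1.2, 0.0, 0.8]
width: 0.0596
```

Request:
step_arm:
  commands:
    - [0, 0, 0, 0, 0, 0]
    - [0, 0, 0, 0, 0, 0]
    - [0, 0, 0, 0, 0, 0]
    - [0, 0, 0, 0, 0, 0]
  gripper: 0.85

```text
time: 12.45
ee_pos: [0.6105, -0.0573, 0.0366]
eef_rot: [0.819, 0.574, -0.0, 0.0]
ft_force: [-0.3, -0.8, 0.2]
width: 0.0731
```

Request:
step_arm:
  commands:
    - [0, 0, -0.01, 0, 0, 0]
    - [0, 0, -0.02, 0, 0, 0]
    - [0, 0, -0.03, 0, 0, 0]
    - [0, 0, -0.04, 0, 0, 0]
    - [0, 0, -0.04, 0, 0, 0]
    - [0, 0, -0.04, 0, 0, 0]
    - [0, 0, -0.03, 0, 0, 0]
    - [0, 0, 0, 0, 0, 0]

```text
time: 13.25
ee_pos: [0.6122, -0.0565, 0.252]
eef_rot: [0.819, 0.574, 0.003, 0.002]
ft_force: [0.9, 0.5, -0.1]
width: 0.0741
```

```bash
python3 - <<'E'
from h import *
t=camera('top');np.save('t2.npy',t)
for z in(0.01,0.022):
    for p in pans(t,z): print(z,{k:np.round(v,4).tolist() for k,v in p.items()})
plan(.45,-.157,.24,90)
E
```

```text
t 13.3 pos [ 0.6113 -0.0568  0.2493] az 70.06 turn [ 0.0041 -0.     -0.3481] rows>= 3.0 | shift(after turn) [-0.1002 -0.1613  0.0093] rows>= 4.0 j1,j7 [0.74 0.98] F [-0.37 -0.2  -1.11] w 0.0741
```

```bash
python3 - <<'E'
from h import *
plan(.487,-.1556,.18,88.2)
E
```

```text
t 13.3 pos [ 0.6113 -0.0568  0.2493] az 70.06 turn [ 4.100e-03 -1.000e-04 -3.167e-01] rows>= 3.0 | shift(after turn) [-0.1026 -0.1212  0.0693] rows>= 4.0 j1,j7 [0.74 0.98] F [-0.37 -0.2  -1.11] w 0.0741
```

Request:
step_arm:
  commands:
    - [0, 0, 0, 0.002, 0, -0.106]
    - [0, 0, 0, 0.002, 0, -0.106]
    - [0, 0, 0, 0, 0, -0.105]
    - [-0.016, -0.02, 0, 0, 0, 0]
    - [-0.025, -0.03, 0, 0, 0, 0]
    - [-0.026, -0.03, 0, 0, 0, 0]
    - [-0.02, -0.024, 0.02, 0, 0, 0]
    - [-0.0156, -0.0172, 0.03, 0, 0, 0]
    - [0, 0, 0.0193, 0, 0, 0]
    - [0, 0, 0, 0, 0, 0]
    - [0, 0, 0, 0, 0, 0]
  gripper: 0.55

```text
time: 14.4
ee_pos: [0.4859, -0.1554, 0.1779]
eef_rot: [0.718, 0.696, -0.001, -0.002]
ft_force: [-0.6, 0.1, 0.1]
width: 0.048
```

```bash
python3 - <<'E'
from h import *
plan(.487,-.1556,.023,88.2)
t=camera('top');s=camera('side')
A=cv2.resize(t[150:270,220:380],(400,300),interpolation=cv2.INTER_CUBIC)
B=cv2.resize(s[100:220,200:360],(400,300),interpolation=cv2.INTER_CUBIC)
cv2.imwrite("pics/c4.png",np.hstack([A,B])[:,:,::-1])
for z in(0.01,):
    for p in pans(t,z): print(z,{k:np.round(v,4).tolist() for k,v in p.items()})
E
```

```text
t 14.4 pos [ 0.4859 -0.1554  0.1779] az 88.25 turn [-0.0042 -0.0016  0.0009] rows>= 1.0 | shift(after turn) [-0.0002  0.0011  0.1549] rows>= 4.0 j1,j7 [1.18 1.55] F [-0.62  0.14  0.08] w 0.048
```

View pics/c4.png

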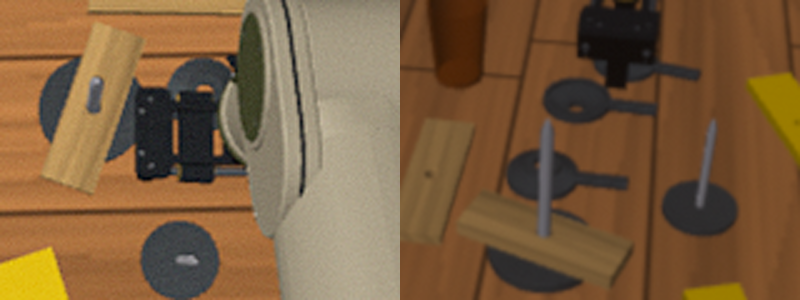

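The foot board lies flat on the disc over the rod, and all three pans are where I measured them. Grasping the first (left) hollow-down pan by its handle.

Request:
step_arm:
  commands:
    - [0, 0.001, 0.02, -0.004, -0.0016, 0]
    - [0, 0, 0.03, 0, 0, 0]
    - [0, 0, 0.03, 0, 0, 0]
    - [0, 0, 0.03, 0, 0, 0]
    - [0, 0, 0.02, 0, 0, 0]
    - [0, 0, 0.015, 0, 0, 0]
    - [0, 0, 0.008, 0, 0, 0]
    - [0, 0, 0.003, 0, 0, 0]
    - [0, 0, 0, 0, 0, 0]

```text
time: 15.4
ee_pos: [0.4873, -0.1561, 0.0221]
eef_rot: [0.718, 0.696, -0.0, 0.001]
ft_force: [0.0, -0.1, -0.3]
width: 0.0481
```

Request:
step_arm:
  commands:
    - [0, 0, 0, 0, 0, 0]
    - [0, 0, 0, 0, 0, 0]
    - [0, 0, 0, 0, 0, 0]
    - [0, 0, 0, 0, 0, 0]
    - [0, 0, 0, 0, 0, 0]
    - [0, 0, 0, 0, 0, 0]
    - [0, 0, 0, 0, 0, 0]
  gripper: 0
  grip_force: 50

```text
time: 16.1
ee_pos: [0.4868, -0.1561, 0.0218]
eef_rot: [0.718, 0.696, -0.0, 0.0]
ft_force: [-0.1, 0.2, 2.5]
width: 0.0153
```

```bash
python3 - <<'E'
from h import *
plan(.487,-.1556,.24,88.2)
E
```

```text
t 16.1 pos [ 0.4868 -0.1561  0.0218] az 88.21 turn [0.0002 0.001  0.0001] rows>= 1.0 | shift(after turn) [ 5.000e-04  2.000e-04 -2.182e-01] rows>= 5.0 j1,j7 [1.02 1.37] F [-0.11  0.16  2.53] w 0.0153
```

Request:
step_arm:
  commands:
    - [0, 0, -0.01, 0, 0, 0]
    - [0, 0, -0.015, 0, 0, 0]
    - [0, 0, -0.02, 0, 0, 0]
    - [0, 0, -0.025, 0, 0, 0]
    - [0, 0, -0.03, 0, 0, 0]
    - [0, 0, -0.03, 0, 0, 0]
    - [0, 0, -0.03, 0, 0, 0]
    - [0, 0, -0.025, 0, 0, 0]
    - [0, 0, -0.02, 0, 0, 0]
    - [0, 0, -0.01, 0, 0, 0]
    - [0, 0, -0.004, 0, 0, 0]

```text
time: 17.2
ee_pos: [0.487, -0.1558, 0.2419]
eef_rot: [0.718, 0.696, -0.0, 0.001]
ft_force: [-0.7, -0.3, -1.2]
width: 0.0151
```

Request:
step_arm:
  commands:
    - [0, 0, 0, 0, 0, -0.1]
    - [0, 0, 0, 0, 0, -0.1]
    - [0, 0, 0, 0, 0, -0.1]
    - [0, 0, 0, 0, 0, -0.1]
    - [0, 0, 0, 0, 0, -0.068]
    - [0, 0, 0, 0, 0, 0]

```text
time: 17.8
ee_pos: [0.4863, -0.1557, 0.2399]
eef_rot: [0.537, 0.844, -0.0, -0.0]
ft_force: [0.3, 0.5, -0.7]
width: 0.0153
```

```bash
python3 - <<'E'
from h import *
plan(.480,-.0652,.24,115)
E
```

```text
t 17.8 pos [ 0.4863 -0.1557  0.2399] az 115.1 turn [-0.0009 -0.0005  0.0017] rows>= 1.0 | shift(after turn) [ 0.0847  0.0325 -0.0001] rows>= 2.0 j1,j7 [1.28 2.04] F [ 0.29  0.48 -0.75] w 0.0153
```

Request:
step_arm:
  commands:
    - [0.01, 0.004, 0, 0, 0, 0]
    - [0.018, 0.007, 0, 0, 0, 0]
    - [0.02, 0.0075, 0, 0, 0, 0]
    - [0.018, 0.007, 0, 0, 0, 0]
    - [0.012, 0.005, 0, 0, 0, 0]
    - [0.0067, 0.002, 0, 0, 0, 0]
    - [0, 0, 0, 0, 0, 0]
    - [0, 0, 0, 0, 0, 0]

```text
time: 18.6
ee_pos: [0.4804, -0.0661, 0.2405]
eef_rot: [0.537, 0.843, -0.0, 0.0]
ft_force: [0.2, -0.5, -1.2]
width: 0.0151
```

```bash
python3 - <<'E'
from h import *
plan(.480,-.0652,.24,115)
t=camera('top');s=camera('side');np.save('t3.npy',t);np.save('s3.npy',s)
A=cv2.resize(t[140:240,205:325],(400,333),interpolation=cv2.INTER_CUBIC)
B=cv2.resize(s[100:200,205:325],(400,333),interpolation=cv2.INTER_CUBIC)
cv2.imwrite("pics/c5.png",np.hstack([A,B])[:,:,::-1])
E
```

```text
t 18.6 pos [ 0.4804 -0.0661  0.2405] az 114.97 turn [-0.0004  0.0011 -0.0004] rows>= 1.0 | shift(after turn) [ 0.001  -0.      0.0005] rows>= 1.0 j1,j7 [1.23 1.92] F [ 0.19 -0.53 -1.22] w 0.0151
```

View pics/c5.png

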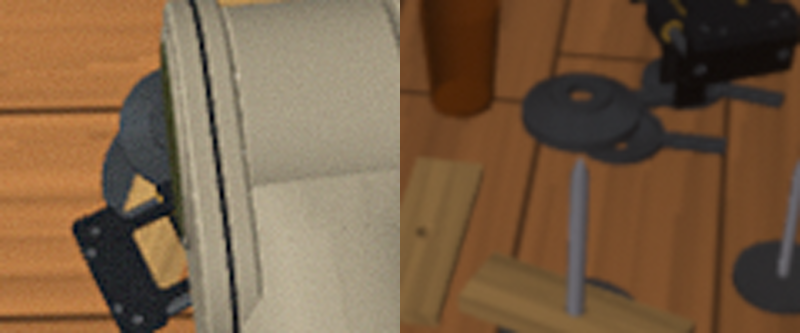

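```bash
python3 - <<'E'
from h import *
for X in ([.5485,-.0335,.2405],[.5485,-.0335,.2325],[.5485,-.0235,.2405],[.5485,-.0335,.18]):
    p=proj("side",X); print(X,p.round(1),"crop",((p-[205,100])*3.333+[400,0]).round(0))
s=np.load('s3.npy');g=cv2.cvtColor(s,cv2.COLOR_RGB2LAB)[122:136,250:270,1];print(g)
E
```

```text
[0.5485, -0.0335, 0.2405] [259.8 127.3] crop [583.  91.]
[0.5485, -0.0335, 0.2325] [259.7 130.2] crop [582. 101.]
[0.5485, -0.0235, 0.2405] [259.3 129.8] crop [581.  99.]
[0.5485, -0.0335, 0.18] [259.  148.1] crop [580. 160.]
[[137 136 137 136 135 134 132 132 132 132 132 133 134 135 136 137 138 141
  142 142]
 [133 132 132 129 130 128 130 129 130 128 130 129 129 130 130 131 131 135
  137 139]
 [130 130 129 129 129 129 127 129 129 129 129 129 129 128 129 128 129 130
  131 132]
 [129 128 129 129 129 128 128 128 128 129 129 128 129 128 129 128 129 129
  129 129]
 [128 128 129 129 128 128 129 130 129 130 128 128 129 128 128 128 129 128
  129 128]
 [128 129 128 129 129 129 130 132 134 134 132 131 130 128 128 129 129 129
  129 129]
 [128 128 129 129 129 130 135 140 140 139 138 137 134 128 129 129 129 127
  129 129]
 [128 128 129 129 128 130 133 137 139 137 138 135 132 129 129 129 129 129
  128 129]
 [129 128 128 129 129 129 130 131 132 132 132 130 130 129 128 129 128 129
  128 128]
 [128 130 129 129 128 129 129 130 128 129 129 129 129 128 128 128 128 129
  129 128]
 [129 128 129 128 128 128 129 129 129 129 129 129 129 128 129 128 129 129
  129 130]
 [129 129 129 129 129 129 129 130 128 128 128 128 128 129 129 129 129 128
  128 129]
 [129 129 128 130 129 129 129 129 128 129 128 129 129 129 128 128 128 128
  128 128]
 [129 129 129 129 129 129 129 129 129 129 129 129 129 127 129 128 128 128
  128 128]]
```

The see-through centroid of the hole is (259.1,128.5) against a predicted (259.7,128.7), so the pan is aligned to about 2 mm. Lowering.

Request:
step_arm:
  commands:
    - [0.0005, 0, 0.01, 0, 0, 0]
    - [0, 0, 0.01, 0, 0, 0]
    - [0, 0, 0.01, 0, 0, 0]
    - [0, 0, 0.01, 0, 0, 0]
    - [0, 0, 0.01, 0, 0, 0]
    - [0, 0, 0.01, 0, 0, 0]
    - [0, 0, 0.01, 0, 0, 0]
    - [0, 0, 0, 0, 0, 0]

```text
time: 19.5
ee_pos: [0.4795, -0.0649, 0.1692]
eef_rot: [0.537, 0.844, -0.001, -0.001]
ft_force: [-0.0, -0.6, -1.9]
width: 0.0153
```

Request:
step_arm:
  commands:
    - [0, 0, 0.01, 0, 0, 0]
    - [0, 0, 0.015, 0, 0, 0]
    - [0, 0, 0.015, 0, 0, 0]
    - [0, 0, 0.015, 0, 0, 0]
    - [0, 0, 0.015, 0, 0, 0]
    - [0, 0, 0.015, 0, 0, 0]
    - [0, 0, 0.01, 0, 0, 0]
    - [0, 0, 0.01, 0, 0, 0]
    - [0, 0, 0.005, 0, 0, 0]
    - [0, 0, 0, 0, 0, 0]

```text
time: 20.5
ee_pos: [0.48, -0.065, 0.0601]
eef_rot: [0.537, 0.844, -0.0, -0.0]
ft_force: [-0.1, -0.2, -1.0]
width: 0.0151
```

Request:
step_arm:
  commands:
    - [0, 0, 0.002, 0, 0, 0]
    - [0, 0, 0.002, 0, 0, 0]
    - [0, 0, 0, 0, 0, 0]

```text
time: 20.8
ee_pos: [0.4803, -0.0652, 0.0566]
eef_rot: [0.537, 0.843, -0.0, 0.0]
ft_force: [0.8, -0.1, -1.0]
width: 0.0157
```

Request:
step_arm:
  commands:
    - [0, 0, 0.0015, 0, 0, 0]
    - [0, 0, 0.001, 0, 0, 0]
    - [0, 0, 0, 0, 0, 0]

```text
time: 21.1
ee_pos: [0.4803, -0.0651, 0.054]
eef_rot: [0.537, 0.843, -0.0, 0.0]
ft_force: [0.3, -0.5, -0.5]
width: 0.0153
```

```bash
python3 - <<'E'
from h import *
plan(.480,-.0652,.0538,115);print(read_state()['torque'])
s=camera('side')
cv2.imwrite("pics/c6.png",cv2.resize(s[130:215,205:325],(720,510),interpolation=cv2.INTER_CUBIC)[:,:,::-1])
E
```

```text
t 21.1 pos [ 0.4803 -0.0651  0.054 ] az 115.02 turn [-0.0001  0.0009  0.0003] rows>= 1.0 | shift(after turn) [ 0.0001 -0.0003  0.0002] rows>= 1.0 j1,j7 [0.99 1.68] F [ 0.28 -0.47 -0.53] w 0.0153
[ 0.07915528 -0.05984851 -0.02289202]
```

View pics/c6.png

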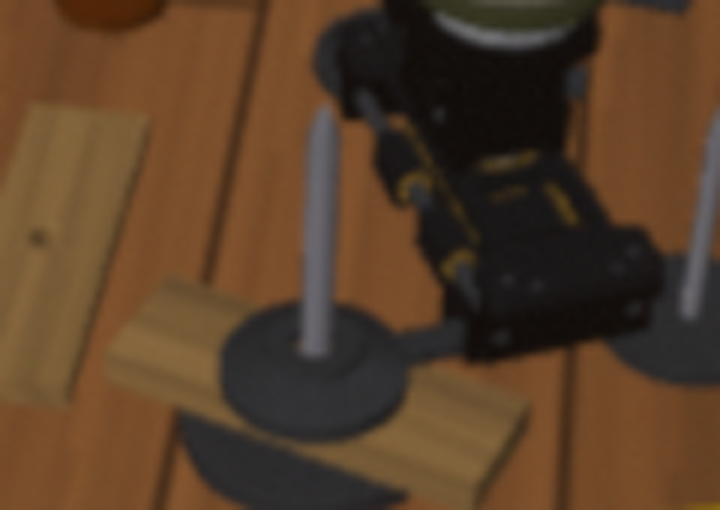

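Request:
step_arm:
  commands:
    - [0, 0, 0.0007, 0, 0, 0]
    - [0, 0, 0.0007, 0, 0, 0]
    - [0, 0, 0, 0, 0, 0]

```text
time: 21.45
ee_pos: [0.4803, -0.0652, 0.053]
eef_rot: [0.537, 0.843, -0.001, 0.0]
ft_force: [-4.0, -1.2, 8.0]
width: 0.0152
```

Request:
step_arm:
  commands:
    - [0, 0, -0.0006, 0, 0, 0]
    - [0, 0, 0, 0, 0, 0]

```text
time: 21.65
ee_pos: [0.4803, -0.0652, 0.0535]
eef_rot: [0.537, 0.843, -0.0, 0.0]
ft_force: [-1.8, -1.1, 3.7]
width: 0.0152
```

Request:
step_arm:
  commands:
    - [0, 0, 0, 0, 0, 0]
    - [0, 0, 0, 0, 0, 0]
    - [0, 0, 0, 0, 0, 0]
    - [0, 0, 0, 0, 0, 0]
  gripper: 0.45

```text
time: 22.05
ee_pos: [0.4802, -0.065, 0.0531]
eef_rot: [0.537, 0.844, -0.0, 0.0]
ft_force: [-0.7, -0.6, -0.6]
width: 0.0362
```

Request:
step_arm:
  commands:
    - [0, 0, -0.01, 0, 0, 0]
    - [0, 0, -0.02, 0, 0, 0]
    - [0, 0, -0.03, 0, 0, 0]
    - [0, 0, -0.04, 0, 0, 0]
    - [0, 0, -0.04, 0, 0, 0]
    - [0, 0, -0.03, 0, 0, 0]
    - [0, 0, -0.02, 0, 0, 0]
    - [0, 0, 0, 0, 0, 0]

```text
time: 22.85
ee_pos: [0.4815, -0.0647, 0.2463]
eef_rot: [0.537, 0.844, -0.0, 0.002]
ft_force: [0.2, -0.4, 0.1]
width: 0.0389
```

```bash
python3 - <<'E'
from h import *
t=camera('top');np.save('t4.npy',t)
for p in pans(t,.022): print({k:np.round(v,4).tolist() for k,v in p.items()})
# U pan grip at 75 mm: centre .5335,-.2887 yaw 3.0838
a=3.0838;g=np.array([.5335,-.2887])+.075*np.array([np.cos(a),np.sin(a)]);print(g,np.degrees(a)-90)
plan(*g,.18,np.degrees(a)-90)
E
```

```text
{'c': [0.4779, -0.3939], 'r': 0.0413, 'yaw': 2.9498, 'hd': 0.0705}
[ 0.45862521 -0.28436796] 86.68872486244328
t 22.9 pos [ 0.4807 -0.0649  0.2445] az 115.01 turn [0.0017 0.0027 0.4944] rows>= 4.0 | shift(after turn) [-0.2204 -0.0094  0.0645] rows>= 5.0 j1,j7 [1.24 1.92] F [ 0.28  0.27 -0.74] w 0.0397
```

Request:
step_arm:
  commands:
    - [0, 0, 0, 0, 0, 0.12]
    - [0, 0, 0, 0, 0, 0.125]
    - [0, 0, 0, 0, 0, 0.125]
    - [0, 0, 0, 0, 0, 0.124]
    - [-0.02, -0.001, 0, 0, 0, 0]
    - [-0.04, -0.0015, 0, 0, 0, 0]
    - [-0.045, -0.002, 0, 0, 0, 0]
    - [-0.045, -0.002, 0.01, 0, 0, 0]
    - [-0.04, -0.0019, 0.02, 0, 0, 0]
    - [-0.0304, -0.001, 0.02, 0, 0, 0]
    - [0, 0, 0.014, 0, 0, 0]
    - [0, 0, 0, 0, 0, 0]
  gripper: 0.55

```text
time: 24.1
ee_pos: [0.4568, -0.2836, 0.1767]
eef_rot: [0.727, 0.686, -0.0, -0.002]
ft_force: [-0.1, 0.2, 0.0]
width: 0.0479
```

```bash
python3 - <<'E'
from h import *
plan(.4586,-.2844,.034,86.7)
t=camera('top');s=camera('side')
A=cv2.resize(t[150:250,220:380],(400,250),interpolation=cv2.INTER_CUBIC)
B=cv2.resize(s[100:200,200:360],(400,250),interpolation=cv2.INTER_CUBIC)
cv2.imwrite("pics/c7.png",np.hstack([A,B])[:,:,::-1])
E
```

```text
t 24.1 pos [ 0.4568 -0.2836  0.1767] az 86.7 turn [-0.0033 -0.0028  0.    ] rows>= 1.0 | shift(after turn) [-0.0007  0.0018  0.1427] rows>= 3.0 j1,j7 [1.34 1.74] F [-0.08  0.21  0.03] w 0.0479
```

View pics/c7.png

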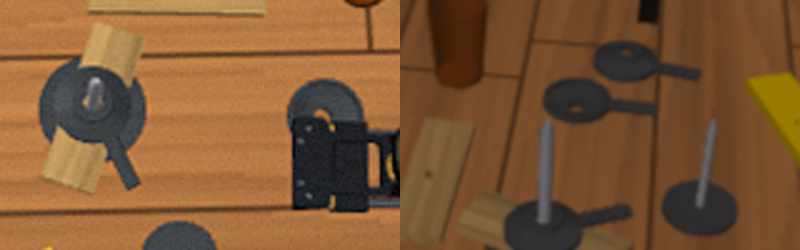

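The first pan sits centred on the rod, and the hollow-up pan has not moved. Grasping it.

Request:
step_arm:
  commands:
    - [-0.0007, 0.0015, 0.02, -0.003, -0.0028, 0]
    - [0, 0, 0.03, 0, 0, 0]
    - [0, 0, 0.03, 0, 0, 0]
    - [0, 0, 0.025, 0, 0, 0]
    - [0, 0, 0.02, 0, 0, 0]
    - [0, 0, 0.012, 0, 0, 0]
    - [0, 0, 0.005, 0, 0, 0]
    - [0, 0, 0, 0, 0, 0]

```text
time: 25.0
ee_pos: [0.4604, -0.2854, 0.0379]
eef_rot: [0.727, 0.687, -0.0, 0.003]
ft_force: [-0.5, -0.5, -0.1]
width: 0.048
```

Request:
step_arm:
  commands:
    - [0, 0, 0, 0, 0, 0]
    - [0, 0, 0, 0, 0, 0]
    - [0, 0, 0, 0, 0, 0]
    - [0, 0, 0, 0, 0, 0]
    - [0, 0, 0, 0, 0, 0]
    - [0, 0, 0, 0, 0, 0]
    - [0, 0, 0, 0, 0, 0]
  gripper: 0
  grip_force: 50

```text
time: 25.7
ee_pos: [0.46, -0.2858, 0.0375]
eef_rot: [0.727, 0.687, -0.0, 0.002]
ft_force: [-0.3, 1.2, 1.6]
width: 0.0145
```

Request:
step_arm:
  commands:
    - [0, 0, -0.01, 0, 0, 0]
    - [0, 0, -0.015, 0, 0, 0]
    - [0, 0, -0.02, 0, 0, 0]
    - [0, 0, -0.025, 0, 0, 0]
    - [0, 0, -0.03, 0, 0, 0]
    - [0, 0, -0.03, 0, 0, 0]
    - [0, 0, -0.03, 0, 0, 0]
    - [0, 0, -0.025, 0, 0, 0]
    - [0, 0, -0.02, 0, 0, 0]
    - [0, 0, -0.005, 0, 0, 0]
    - [0, 0, 0, 0, 0, 0]

```text
time: 26.8
ee_pos: [0.4596, -0.2849, 0.2483]
eef_rot: [0.727, 0.687, -0.0, 0.003]
ft_force: [0.1, -0.2, -2.7]
width: 0.0145
```

```bash
python3 - <<'E'
from h import *
plan(.480,-.0652,.245,115)
E
```

```text
t 26.8 pos [ 0.4596 -0.2849  0.2483] az 86.73 turn [ 0.0029  0.0057 -0.4935] rows>= 4.0 | shift(after turn) [0.1905 0.1113 0.0033] rows>= 5.0 j1,j7 [1.37 1.79] F [ 0.08 -0.22 -2.65] w 0.0145
```

The grip is higher on the handle than intended: fingertips at 18.5 mm, handle at 12–22 mm. I'll set the pan down and regrip lower.

Request:
step_arm:
  commands:
    - [0, 0, 0.015, 0, 0, 0]
    - [0, 0, 0.025, 0, 0, 0]
    - [0, 0, 0.03, 0, 0, 0]
    - [0, 0, 0.03, 0, 0, 0]
    - [0, 0, 0.03, 0, 0, 0]
    - [0, 0, 0.03, 0, 0, 0]
    - [0, 0, 0.02, 0, 0, 0]
    - [0, 0, 0.015, 0, 0, 0]
    - [0, 0, 0.008, 0, 0, 0]
    - [0, 0, 0.004, 0, 0, 0]
    - [0, 0, 0.002, 0, 0, 0]
    - [0, 0, 0, 0, 0, 0]

```text
time: 28.0
ee_pos: [0.4604, -0.2859, 0.0389]
eef_rot: [0.727, 0.687, -0.0, 0.003]
ft_force: [-0.3, 0.2, -1.0]
width: 0.0146
```

Request:
step_arm:
  commands:
    - [0, 0, 0.001, 0, 0, 0]
    - [0, 0, 0, 0, 0, 0]

```text
time: 28.2
ee_pos: [0.4604, -0.286, 0.038]
eef_rot: [0.727, 0.687, -0.0, 0.003]
ft_force: [0.7, 0.9, -0.7]
width: 0.0147
```

Request:
step_arm:
  commands:
    - [0, 0, 0, 0, 0, 0]
    - [0, 0, 0, 0, 0, 0]
    - [0, 0, 0, 0, 0, 0]
    - [0, 0, 0, 0, 0, 0]
  gripper: 0.5

```text
time: 28.6
ee_pos: [0.4601, -0.2858, 0.0375]
eef_rot: [0.727, 0.687, -0.0, 0.003]
ft_force: [0.5, -0.2, -0.2]
width: 0.0382
```

```bash
python3 - <<'E'
from h import *
plan(.460,-.2858,.0325,86.7)
E
```

```text
t 28.6 pos [ 0.4601 -0.2858  0.0375] az 86.71 turn [0.0033 0.0038 0.0002] rows>= 1.0 | shift(after turn) [-0.     -0.0001  0.005 ] rows>= 1.0 j1,j7 [1.23 1.61] F [ 0.53 -0.19 -0.22] w 0.0382
```

Request:
step_arm:
  commands:
    - [0, 0, 0.0025, 0.0033, 0.0038, 0]
    - [0, 0, 0.0025, 0, 0, 0]
    - [0, 0, 0, 0, 0, 0]
    - [0, 0, 0, 0, 0, 0]

```text
time: 29.0
ee_pos: [0.46, -0.2857, 0.0323]
eef_rot: [0.727, 0.687, 0.0, -0.0]
ft_force: [0.4, 0.2, -0.2]
width: 0.0432
```

Request:
step_arm:
  commands:
    - [0, 0, 0, 0, 0, 0]
    - [0, 0, 0, 0, 0, 0]
    - [0, 0, 0, 0, 0, 0]
    - [0, 0, 0, 0, 0, 0]
    - [0, 0, 0, 0, 0, 0]
    - [0, 0, 0, 0, 0, 0]
    - [0, 0, 0, 0, 0, 0]
  gripper: 0
  grip_force: 50

```text
time: 29.7
ee_pos: [0.46, -0.2857, 0.0325]
eef_rot: [0.727, 0.687, 0.0, -0.0]
ft_force: [-0.1, -0.2, 0.7]
width: 0.0155
```

Request:
step_arm:
  commands:
    - [0, 0, -0.01, 0, 0, 0]
    - [0, 0, -0.015, 0, 0, 0]
    - [0, 0, -0.02, 0, 0, 0]
    - [0, 0, -0.025, 0, 0, 0]
    - [0, 0, -0.03, 0, 0, 0]
    - [0, 0, -0.03, 0, 0, 0]
    - [0, 0, -0.03, 0, 0, 0]
    - [0, 0, -0.025, 0, 0, 0]
    - [0, 0, -0.02, 0, 0, 0]
    - [0, 0, -0.01, 0, 0, 0]
    - [0, 0, 0, 0, 0, 0]

```text
time: 30.8
ee_pos: [0.4605, -0.2858, 0.2491]
eef_rot: [0.727, 0.687, 0.0, 0.001]
ft_force: [0.5, 0.2, -2.1]
width: 0.0151
```

Request:
step_arm:
  commands:
    - [0, 0, 0, 0, 0, -0.12]
    - [0, 0, 0, 0, 0, -0.125]
    - [0, 0, 0, 0, 0, -0.125]
    - [0, 0, 0, 0, 0, -0.123]
    - [0, 0, 0, 0, 0, 0]
    - [0, 0, 0, 0, 0, 0]

```text
time: 31.4
ee_pos: [0.4597, -0.2857, 0.2468]
eef_rot: [0.539, 0.842, 0.0, -0.001]
ft_force: [0.1, -0.2, -1.4]
width: 0.0151
```

```bash
python3 - <<'E'
from h import *
plan(.480,-.0652,.25,115)
s=camera('side')
cv2.imwrite("pics/c8.png",cv2.resize(s[60:180,230:390],(640,480),interpolation=cv2.INTER_CUBIC)[:,:,::-1])
E
```

```text
t 31.4 pos [ 0.4597 -0.2857  0.2468] az 114.76 turn [-0.0004 -0.0013 -0.0042] rows>= 1.0 | shift(after turn) [ 0.1912  0.1116 -0.0032] rows>= 5.0 j1,j7 [1.43 2.24] F [ 0.09 -0.16 -1.44] w 0.0151
```

View pics/c8.png

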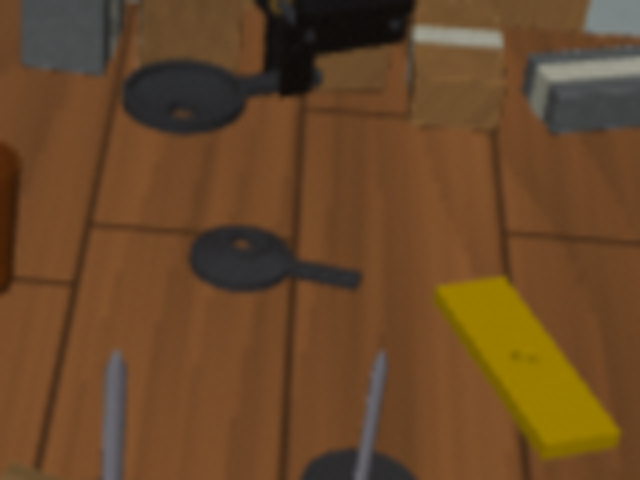

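Pan 2 is held level. Moving it over the rod.

Request:
step_arm:
  commands:
    - [0.012, 0.007, 0, 0, 0, -0.004]
    - [0.025, 0.0145, 0, 0, 0, 0]
    - [0.03, 0.018, -0.003, 0, 0, 0]
    - [0.03, 0.018, 0, 0, 0, 0]
    - [0.03, 0.018, 0, 0, 0, 0]
    - [0.03, 0.018, 0, 0, 0, 0]
    - [0.02, 0.0125, 0, 0, 0, 0]
    - [0.0125, 0.0075, 0, 0, 0, 0]
    - [0, 0, 0, 0, 0, 0]
    - [0, 0, 0, 0, 0, 0]

```text
time: 32.45
ee_pos: [0.482, -0.0667, 0.2503]
eef_rot: [0.536, 0.844, -0.0, -0.0]
ft_force: [0.4, -0.3, -1.4]
width: 0.0154
```

```bash
cat >> h.py <<'E'
def seethru(n,u,v,W=8,k=6):
    a=up(cv2.cvtColor(n[v-W:v+W+1,u-W:u+W+1],cv2.COLOR_RGB2LAB)[...,1],k);c0=(W+.5)*k
    cs=blobs((a>133).astype(np.uint8)*255,20);c=min(cs,key=lambda c:np.hypot(*(c.reshape(-1,2).mean(0)-c0)))
    M=cv2.moments(c);return (np.array([M['m10'],M['m01']])/M['m00']+.5)/k-.5+[u-W,v-W],cv2.contourArea(c)/k/k
E
python3 - <<'E'
from h import *
plan(.4824,-.0657,.25,115)
s=camera('side');z=read_state()['ee_pos'][2]-.0325
a=proj("side",[.549,-.0335,z]);b=proj("side",[.549,-.0335,z+.008]);m=(a+b)/2
print("pred",m,"meas",seethru(s,int(m[0]),int(m[1])))
E
```

```text
t 32.45 pos [ 0.482  -0.0667  0.2503] az 115.15 turn [-0.0005  0.      0.0026] rows>= 1.0 | shift(after turn) [0.0007 0.0008 0.0003] rows>= 1.0 j1,j7 [1.24 1.92] F [ 0.37 -0.29 -1.38] w 0.0154
pred [259.31120648 133.88549937] meas (array([258.60069749, 133.42325139]), 15.819444444444445)
```

Request:
step_arm:
  commands:
    - [0.0005, 0, 0.01, 0, 0, 0]
    - [0, 0, 0.01, 0, 0, 0]
    - [0, 0, 0.01, 0, 0, 0]
    - [0, 0, 0.01, 0, 0, 0]
    - [0, 0, 0.01, 0, 0, 0]
    - [0, 0, 0.01, 0, 0, 0]
    - [0, 0, 0.01, 0, 0, 0]
    - [0, 0, 0.01, 0, 0, 0]
    - [0, 0, 0, 0, 0, 0]

```text
time: 33.4
ee_pos: [0.4812, -0.0654, 0.1691]
eef_rot: [0.536, 0.844, -0.0, -0.001]
ft_force: [-0.4, -0.2, -1.7]
width: 0.0157
```

Request:
step_arm:
  commands:
    - [0, 0, 0.01, 0, 0, 0]
    - [0, 0, 0.015, 0, 0, 0]
    - [0, 0, 0.015, 0, 0, 0]
    - [0, 0, 0.015, 0, 0, 0]
    - [0, 0, 0.01, 0, 0, 0]
    - [0, 0, 0.01, 0, 0, 0]
    - [0, 0, 0.004, 0, 0, 0]
    - [0, 0, 0.002, 0, 0, 0]
    - [0, 0, 0, 0, 0, 0]

```text
time: 34.3
ee_pos: [0.482, -0.0655, 0.0896]
eef_rot: [0.536, 0.844, 0.0, -0.0]
ft_force: [0.2, 0.9, -0.8]
width: 0.0155
```

Request:
step_arm:
  commands:
    - [0, 0, 0.001, 0, 0, 0]
    - [0, 0, 0.001, 0, 0, 0]
    - [0, 0, 0, 0, 0, 0]

```text
time: 34.6
ee_pos: [0.482, -0.0657, 0.0876]
eef_rot: [0.536, 0.844, -0.0, 0.0]
ft_force: [0.4, -0.2, -1.4]
width: 0.0154
```

Request:
step_arm:
  commands:
    - [0, 0, 0.0007, 0, 0, 0]
    - [0, 0, 0, 0, 0, 0]

```text
time: 34.8
ee_pos: [0.482, -0.0656, 0.0868]
eef_rot: [0.536, 0.844, 0.0, 0.0]
ft_force: [-0.3, 0.3, -1.4]
width: 0.0153
```

Request:
step_arm:
  commands:
    - [0, 0, 0.0006, 0, 0, 0]
    - [0, 0, 0, 0, 0, 0]

```text
time: 35.0
ee_pos: [0.482, -0.0656, 0.0863]
eef_rot: [0.536, 0.844, -0.0, -0.0]
ft_force: [-0.4, -1.2, 1.2]
width: 0.0153
```

Request:
step_arm:
  commands:
    - [0, 0, 0, 0, 0, 0]
    - [0, 0, 0, 0, 0, 0]
    - [0, 0, 0, 0, 0, 0]
    - [0, 0, 0, 0, 0, 0]
  gripper: 0.45

```text
time: 35.4
ee_pos: [0.4819, -0.0655, 0.0862]
eef_rot: [0.536, 0.844, 0.0, -0.0]
ft_force: [0.0, -0.3, 0.3]
width: 0.0359
```

Request:
step_arm:
  commands:
    - [0, 0, -0.01, 0, 0, 0]
    - [0, 0, -0.02, 0, 0, 0]
    - [0, 0, -0.03, 0, 0, 0]
    - [0, 0, -0.03, 0, 0, 0]
    - [0, 0, -0.03, 0, 0, 0]
    - [0, 0, -0.03, 0, 0, 0]
    - [0, 0, -0.01, 0, 0, 0]
    - [0, 0, 0, 0, 0, 0]

```text
time: 36.2
ee_pos: [0.4826, -0.0656, 0.2475]
eef_rot: [0.536, 0.844, 0.0, 0.001]
ft_force: [0.4, 0.5, -1.1]
width: 0.0396
```

```bash
python3 - <<'E'
from h import *
t=camera('top')
P=[p for p in pans(t,.01) if abs(p['r']-.041)<.003]
for p in P: print({k:np.round(v,4).tolist() for k,v in p.items()})
p=min(P,key=lambda p:p['c'][1]);a=p['yaw']%(2*np.pi);g=p['c']+.075*np.array([np.cos(a),np.sin(a)]);print(g)
plan(*g,.18,np.degrees(a)-90)
E
```

```text
{'c': [0.4791, -0.3988], 'r': 0.0415, 'yaw': 2.9471, 'hd': 0.0714}
[ 0.40556194 -0.3843376 ]
t 36.25 pos [ 0.4819 -0.0657  0.2462] az 115.17 turn [2.000e-04 7.000e-04 6.339e-01] rows>= 5.0 | shift(after turn) [-0.3274 -0.0134  0.0662] rows>= 7.0 j1,j7 [1.24 1.92] F [-0.3  -0.28  0.07] w 0.0392
```

Request:
step_arm:
  commands:
    - [0, 0, 0, 0, 0, 0.125]
    - [0, 0, 0, 0, 0, 0.13]
    - [0, 0, 0, 0, 0, 0.13]
    - [0, 0, 0, 0, 0, 0.13]
    - [-0.015, -0.001, 0, 0, 0, 0.119]
    - [-0.04, -0.0015, 0, 0, 0, 0]
    - [-0.045, -0.002, 0, 0, 0, 0]
    - [-0.045, -0.002, 0, 0, 0, 0]
    - [-0.045, -0.002, 0, 0, 0, 0]
    - [-0.045, -0.002, 0, 0, 0, 0]
    - [-0.045, -0.002, 0.02, 0, 0, 0]
    - [-0.03, -0.001, 0.02, 0, 0, 0]
  gripper: 0.55

```text
time: 37.45
ee_pos: [0.4085, -0.3705, 0.2038]
eef_rot: [0.773, 0.634, -0.0, -0.001]
ft_force: [0.0, -0.2, 0.2]
width: 0.0479
```

Request:
step_arm:
  commands:
    - [-0.015, 0, 0.02, 0, 0, 0]
    - [0, 0, 0, 0, 0, 0]
    - [0, 0, 0, 0, 0, 0]

```text
time: 37.75
ee_pos: [0.4079, -0.3807, 0.1854]
eef_rot: [0.772, 0.636, 0.0, -0.001]
ft_force: [0.1, 0.6, 0.8]
width: 0.048
```

```bash
python3 - <<'E'
from h import *
plan(.4056,-.3843,.0225,78.86)
t=camera('top');s=camera('side')
A=cv2.resize(t[150:270,220:412],(400,250),interpolation=cv2.INTER_CUBIC)
B=cv2.resize(s[95:195,200:360],(400,250),interpolation=cv2.INTER_CUBIC)
cv2.imwrite("pics/c9.png",np.hstack([A,B])[:,:,::-1])
E
```

```text
t 37.75 pos [ 0.4079 -0.3807  0.1854] az 78.93 turn [-0.0014 -0.0023  0.0013] rows>= 1.0 | shift(after turn) [-0.0039 -0.0015  0.1629] rows>= 4.0 j1,j7 [1.46 1.81] F [0.06 0.59 0.84] w 0.048
```

View pics/c9.png

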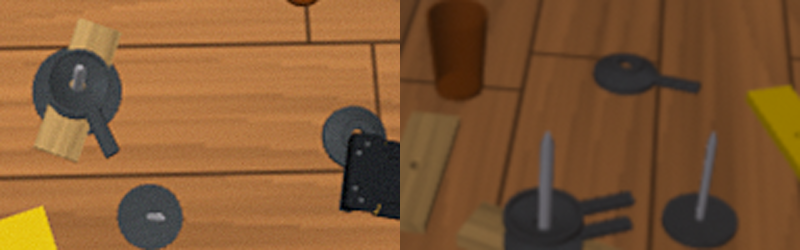

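Two pans are stacked level on the rod, and the third has not moved. Going down to its handle.

Request:
step_arm:
  commands:
    - [-0.0039, -0.0015, 0.02, -0.0014, -0.0023, 0]
    - [0, 0, 0.03, 0, 0, 0]
    - [0, 0, 0.03, 0, 0, 0]
    - [0, 0, 0.03, 0, 0, 0]
    - [0, 0, 0.025, 0, 0, 0]
    - [0, 0, 0.015, 0, 0, 0]
    - [0, 0, 0.009, 0, 0, 0]
    - [0, 0, 0, 0, 0, 0]
    - [0, 0, 0, 0, 0, 0]

```text
time: 38.75
ee_pos: [0.4063, -0.3863, 0.0283]
eef_rot: [0.772, 0.635, -0.0, 0.002]
ft_force: [1.3, 0.4, -0.0]
width: 0.0479
```

```bash
python3 - <<'E'
from h import *
plan(.4056,-.3843,.0215,78.86)
E
```

```text
t 38.75 pos [ 0.4063 -0.3863  0.0283] az 78.88 turn [0.0025 0.003  0.0004] rows>= 1.0 | shift(after turn) [ 0.0018 -0.0011  0.0068] rows>= 1.0 j1,j7 [1.36 1.69] F [ 1.27  0.41 -0.03] w 0.0479
```

Request:
step_arm:
  commands:
    - [0.001, -0.001, 0.003, 0.0025, 0.003, 0]
    - [0.001, 0, 0.0033, 0, 0, 0]
    - [0, 0, 0, 0, 0, 0]
    - [0, 0, 0, 0, 0, 0]

```text
time: 39.15
ee_pos: [0.4049, -0.3839, 0.0209]
eef_rot: [0.772, 0.635, -0.0, -0.001]
ft_force: [0.6, 0.0, -0.4]
width: 0.0481
```

Request:
step_arm:
  commands:
    - [0, 0, 0, 0, 0, 0]
    - [0, 0, 0, 0, 0, 0]
    - [0, 0, 0, 0, 0, 0]
    - [0, 0, 0, 0, 0, 0]
    - [0, 0, 0, 0, 0, 0]
    - [0, 0, 0, 0, 0, 0]
    - [0, 0, 0, 0, 0, 0]
  gripper: 0
  grip_force: 50

```text
time: 39.85
ee_pos: [0.4049, -0.384, 0.0209]
eef_rot: [0.772, 0.635, -0.0, -0.001]
ft_force: [-0.3, -0.7, 0.0]
width: 0.0153
```

Request:
step_arm:
  commands:
    - [0, 0, -0.01, 0, 0, 0]
    - [0, 0, -0.015, 0, 0, 0]
    - [0, 0, -0.02, 0, 0, 0]
    - [0, 0, -0.025, 0, 0, 0]
    - [0, 0, -0.03, 0, 0, 0]
    - [0, 0, -0.03, 0, 0, 0]
    - [0, 0, -0.03, 0, 0, 0]
    - [0, 0, -0.025, 0, 0, 0]
    - [0, 0, -0.02, 0, 0, 0]
    - [0, 0, -0.015, 0, 0, 0]
    - [0, 0, 0, 0, 0, 0]

```text
time: 40.95
ee_pos: [0.406, -0.3844, 0.2433]
eef_rot: [0.772, 0.635, -0.0, 0.001]
ft_force: [0.2, -0.3, -0.9]
width: 0.0157
```

```bash
python3 - <<'E'
from h import *
plan(.4824,-.0657,.242,115)
E
```

```text
t 40.95 pos [ 0.406  -0.3844  0.2433] az 78.88 turn [ 0.0009  0.0018 -0.6303] rows>= 5.0 | shift(after turn) [0.2565 0.2039 0.0013] rows>= 7.0 j1,j7 [1.48 1.85] F [ 0.17 -0.28 -0.91] w 0.0157
```

```bash
python3 - <<'E'
from h import *
plan(.455,-.12,.245,78.9)
E
```

```text
t 40.95 pos [ 0.406  -0.3844  0.2433] az 78.88 turn [ 0.0014  0.0014 -0.0003] rows>= 1.0 | shift(after turn) [ 0.2688 -0.0029 -0.0017] rows>= 6.0 j1,j7 [1.48 1.85] F [ 0.17 -0.28 -0.91] w 0.0157
```

Request:
step_arm:
  commands:
    - [0.02, 0, 0, 0, 0, 0]
    - [0.035, -0.0005, -0.002, 0, 0, 0]
    - [0.035, -0.0005, 0, 0, 0, 0]
    - [0.035, -0.0005, 0, 0, 0, 0]
    - [0.035, -0.0005, 0, 0, 0, 0]
    - [0.035, -0.0005, 0, 0, 0, 0]
    - [0.035, -0.0004, 0, 0, 0, 0]
    - [0.025, 0, 0, 0, 0, 0]
    - [0.0138, 0, 0, 0, 0, 0]
    - [0, 0, 0, 0, 0, 0]

```text
time: 41.95
ee_pos: [0.4541, -0.1179, 0.2425]
eef_rot: [0.771, 0.636, -0.0, -0.001]
ft_force: [0.4, -0.1, -1.0]
width: 0.0151
```

Request:
step_arm:
  commands:
    - [0, 0, 0, 0, 0, -0.12]
    - [0, 0, 0, 0, 0, -0.13]
    - [0, 0, 0, 0, 0, -0.13]
    - [0, 0, 0, 0, 0, -0.13]
    - [0, 0, 0, 0, 0, -0.12]
    - [0, 0, 0, 0, 0, 0]
    - [0, 0, 0, 0, 0, 0]

```text
time: 42.65
ee_pos: [0.4539, -0.1209, 0.2428]
eef_rot: [0.54, 0.842, 0.0, -0.001]
ft_force: [-0.2, 0.6, -1.7]
width: 0.0157
```

```bash
python3 - <<'E'
from h import *
plan(.4802,-.0655,.245,115)
E
```

```text
t 42.65 pos [ 0.4539 -0.1209  0.2428] az 114.67 turn [-0.0008 -0.002  -0.0057] rows>= 1.0 | shift(after turn) [ 0.0391  0.0472 -0.0022] rows>= 2.0 j1,j7 [1.37 2.11] F [-0.16  0.56 -1.68] w 0.0157
```

Request:
step_arm:
  commands:
    - [0.006, 0.0075, -0.002, -0.0008, -0.002, -0.0057]
    - [0.01, 0.012, 0, 0, 0, 0]
    - [0.011, 0.0125, 0, 0, 0, 0]
    - [0.008, 0.01, 0, 0, 0, 0]
    - [0.004, 0.005, 0, 0, 0, 0]
    - [0, 0, 0, 0, 0, 0]
    - [0, 0, 0, 0, 0, 0]

```text
time: 43.35
ee_pos: [0.4801, -0.0648, 0.245]
eef_rot: [0.535, 0.845, -0.0, 0.0]
ft_force: [-0.1, -0.6, -1.0]
width: 0.0149
```

```bash
python3 - <<'E'
from h import *
plan(.4802,-.0655,.245,115)
s=camera('side');z=read_state()['ee_pos'][2]-.0209
a=proj("side",[.549,-.0335,z+.014]);b=proj("side",[.549,-.0335,z+.022]);m=(a+b)/2
print("pred",m,"meas",seethru(s,int(m[0]),int(m[1])))
E
```

```text
t 43.35 pos [ 0.4801 -0.0648  0.245 ] az 115.26 turn [0.0001 0.0005 0.0046] rows>= 1.0 | shift(after turn) [-0.0007 -0.0002  0.    ] rows>= 1.0 j1,j7 [1.22 1.93] F [-0.14 -0.64 -0.98] w 0.0149
pred [259.56771957 126.73713943] meas (array([258.48344661, 126.78367315]), 14.986111111111112)
```

Request:
step_arm:
  commands:
    - [-0.0003, -0.001, 0.01, 0, 0, 0.004]
    - [0, 0, 0.01, 0, 0, 0]
    - [0, 0, 0.01, 0, 0, 0]
    - [0, 0, 0.01, 0, 0, 0]
    - [0, 0, 0.01, 0, 0, 0]
    - [0, 0, 0.01, 0, 0, 0]
    - [0, 0, 0.01, 0, 0, 0]
    - [0, 0, 0, 0, 0, 0]

```text
time: 44.2
ee_pos: [0.4787, -0.0651, 0.1736]
eef_rot: [0.537, 0.844, -0.0, -0.001]
ft_force: [-0.1, -0.2, -1.1]
width: 0.0152
```

Request:
step_arm:
  commands:
    - [0, 0, 0.01, 0, 0, 0]
    - [0, 0, 0.01, 0, 0, 0]
    - [0, 0, 0.015, 0, 0, 0]
    - [0, 0, 0.015, 0, 0, 0]
    - [0, 0, 0.01, 0, 0, 0]
    - [0, 0, 0.008, 0, 0, 0]
    - [0, 0, 0.004, 0, 0, 0]
    - [0, 0, 0.002, 0, 0, 0]
    - [0, 0, 0.001, 0, 0, 0]
    - [0, 0, 0, 0, 0, 0]

```text
time: 45.2
ee_pos: [0.4797, -0.0653, 0.1003]
eef_rot: [0.537, 0.844, 0.0, 0.001]
ft_force: [-0.6, -1.2, -1.1]
width: 0.0151
```

Request:
step_arm:
  commands:
    - [0, 0, 0.001, 0, 0, 0]
    - [0, 0, 0, 0, 0, 0]

```text
time: 45.4
ee_pos: [0.4795, -0.0654, 0.0992]
eef_rot: [0.537, 0.844, -0.0, 0.0]
ft_force: [-0.1, -0.5, -1.2]
width: 0.0152
```

Request:
step_arm:
  commands:
    - [0, 0, 0.001, 0, 0, 0]
    - [0, 0, 0.0005, 0, 0, 0]
    - [0, 0, 0, 0, 0, 0]

```text
time: 45.7
ee_pos: [0.4794, -0.0653, 0.0975]
eef_rot: [0.537, 0.844, -0.0, 0.0]
ft_force: [-0.8, 0.3, -1.5]
width: 0.0151
```

Request:
step_arm:
  commands:
    - [0, 0, 0.0005, 0, 0, 0]
    - [0, 0, 0, 0, 0, 0]

```text
time: 45.9
ee_pos: [0.4795, -0.0653, 0.0971]
eef_rot: [0.537, 0.844, -0.0, 0.0]
ft_force: [0.1, 0.0, -1.4]
width: 0.0154
```

Request:
step_arm:
  commands:
    - [0, 0, 0.0005, 0, 0, 0]
    - [0, 0, 0, 0, 0, 0]

```text
time: 46.1
ee_pos: [0.4794, -0.0654, 0.0966]
eef_rot: [0.537, 0.844, -0.0, 0.0]
ft_force: [-0.6, -0.5, 1.5]
width: 0.0155
```

Request:
step_arm:
  commands:
    - [0, 0, 0.0004, 0, 0, 0]
    - [0, 0, 0, 0, 0, 0]

```text
time: 46.3
ee_pos: [0.4794, -0.0654, 0.0962]
eef_rot: [0.537, 0.844, -0.0, 0.0]
ft_force: [-2.3, -1.0, 3.9]
width: 0.0152
```

Request:
step_arm:
  commands:
    - [0, 0, -0.0006, 0, 0, 0]
    - [0, 0, 0, 0, 0, 0]

```text
time: 46.5
ee_pos: [0.4796, -0.0652, 0.0968]
eef_rot: [0.537, 0.844, 0.0, 0.0]
ft_force: [-0.1, 0.4, 1.0]
width: 0.0151
```

Request:
step_arm:
  commands:
    - [0, 0, 0, 0, 0, 0]
    - [0, 0, 0, 0, 0, 0]
    - [0, 0, 0, 0, 0, 0]
    - [0, 0, 0, 0, 0, 0]
  gripper: 0.45

```text
time: 46.9
ee_pos: [0.4795, -0.0652, 0.0968]
eef_rot: [0.537, 0.844, 0.0, 0.0]
ft_force: [-0.9, 0.7, 0.6]
width: 0.0368
```

Request:
step_arm:
  commands:
    - [0, 0, -0.01, 0, 0, 0]
    - [0, 0, -0.02, 0, 0, 0]
    - [0, 0, -0.03, 0, 0, 0]
    - [0, 0, -0.03, 0, 0, 0]
    - [0, 0, -0.03, 0, 0, 0]
    - [0, 0, -0.02, 0, 0, 0]
    - [0, 0, -0.01, 0, 0, 0]
    - [0, 0, 0, 0, 0, 0]
    - [0, 0, 0, 0, 0, 0]

```text
time: 47.8
ee_pos: [0.479, -0.0653, 0.2461]
eef_rot: [0.537, 0.844, -0.0, 0.0]
ft_force: [-1.2, -0.4, 0.1]
width: 0.0392
```

```bash
python3 - <<'E'
from h import *
print(ray("top",(363.5,142),0)[:2],ray("side",(223,130),0)[:2])
plan(.686,-.198,.24,-1.8)
s=camera('side');np.save('s5.npy',s)
cv2.imwrite("pics/c10.png",cv2.resize(s[110:230,180:340],(640,480),interpolation=cv2.INTER_CUBIC)[:,:,::-1])
E
```

```text
[ 0.69339022 -0.34512279] [ 0.69233342 -0.34453084]
t 47.8 pos [ 0.479  -0.0653  0.2461] az 115.05 turn [-5.0000e-04  0.0000e+00 -1.1022e+00] rows>= 8.0 | shift(after turn) [-0.2111 -0.1261  0.0061] rows>= 5.0 j1,j7 [1.23 1.93] F [-1.22 -0.42  0.13] w 0.0392
```

View pics/c10.png

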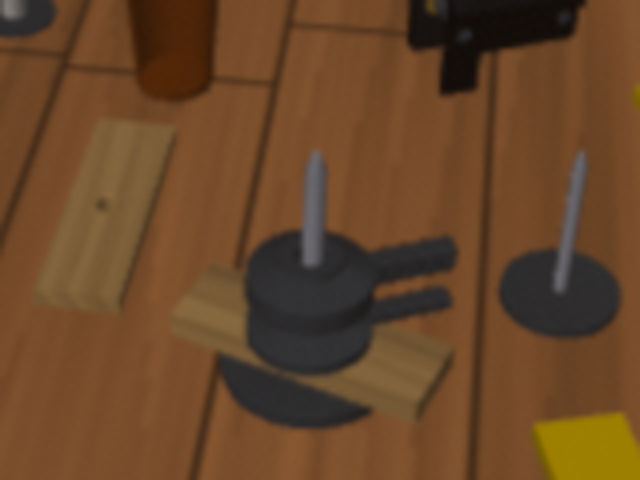

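All three pans are stacked level. The cover board has been knocked: its side-view hole is now at about (205,161), and it was at (211,169). Re-measuring.

```bash
python3 - <<'E'
from h import *
t=camera('top');s=np.load('s5.npy');np.save('t5.npy',t)
b,_=hole(s,205,161);print("side hole",b,ray("side",b,.014)[:2])
pr=lambda n,d:print(n,{k:np.round(v,4).tolist() for k,v in d.items()})
p=proj("top",ray("side",b,.014));print(p)
u,v=p.astype(int)
pr("top",board(t,"top",u-50,u+50,v-24,v+24,.014))
cv2.imwrite("pics/c11.png",cv2.resize(t[v-30:v+40,u-60:u+70],(650,350),interpolation=cv2.INTER_CUBIC)[:,:,::-1])
E
```

```text
side hole [204.92423582 160.71536446] [ 0.71593917 -0.16652345]
[301.92079937 133.81794118]
top {'c': [0.6958, -0.1736], 'L': 0.2269, 'W': 0.0918, 'yaw': -1.5854, 'hole': [0.7055, -0.1681], 'hwh': [4.25, 3.75], 'cpx': [304.625, 140.75], 'hpx': [302.625, 137.375]}
```

View pics/c11.png

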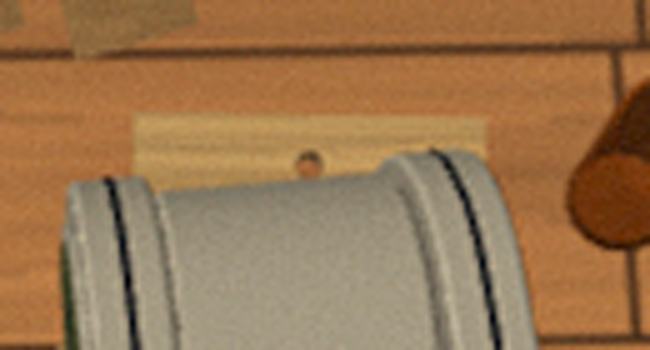

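```bash
python3 - <<'E'
from h import *
a=ray("top",(267.4,125.8),.014);b=ray("top",(338.4,126.3),.014);h=ray("top",(302.4,135.4),.014)
d=(a-b)[:2];print(a,b,np.hypot(*d),np.degrees(np.arctan2(*d[::-1])),h)
n=d/np.hypot(*d);perp=np.array([-n[1],n[0]]);c=(a[:2]+b[:2])/2+.03*perp;print("centre from far edge",c)
g=c+.066*n;print(g);plan(*g,.24,np.degrees(np.arctan2(*d[::-1]))-90)
E
```

```text
[ 0.74106762 -0.0692713   0.014     ] [ 0.73661831 -0.27167367  0.014     ] 0.20245127142441793 88.74069649207803 [ 0.71126465 -0.16768564  0.014     ]
centre from far edge [ 0.70885021 -0.16981317]
[ 0.71030071 -0.10382911]
t 47.9 pos [ 0.4788 -0.0652  0.2457] az 115.07 turn [-4.0000e-04 -1.0000e-03 -1.1113e+00] rows>= 8.0 | shift(after turn) [-0.2323 -0.0335  0.0057] rows>= 5.0 j1,j7 [1.23 1.93] F [-0.33  0.14 -0.05] w 0.0392
```

Request:
step_arm:
  commands:
    - [0, 0, 0, 0, 0, 0.145]
    - [0, 0, 0, 0, 0, 0.145]
    - [0, 0, 0, 0, 0, 0.145]
    - [0, 0, 0, 0, 0, 0.145]
    - [0, 0, 0, 0, 0, 0.145]
    - [0, 0, 0, 0, 0, 0.145]
    - [0, 0, 0, 0, 0, 0.145]
    - [0, 0, 0, 0, 0, 0.145]
    - [0, 0, 0, 0, 0, 0.145]
    - [0, 0, 0, 0, 0, 0.145]
    - [0, 0, 0, 0, 0, 0.145]
    - [0, 0, 0, 0, 0, 0.145]
  gripper: 0.9

```text
time: 49.1
ee_pos: [0.4789, -0.0651, 0.2458]
eef_rot: [0.991, 0.131, -0.0, -0.0]
ft_force: [-0.7, -0.5, 0.8]
width: 0.0786
```

Request:
step_arm:
  commands:
    - [0, 0, 0, 0, 0, 0.145]
    - [0, 0, 0, 0, 0, 0.145]
    - [0, 0, 0, 0, 0, 0]

```text
time: 49.4
ee_pos: [0.479, -0.065, 0.2459]
eef_rot: [1.0, -0.012, -0.0, -0.0]
ft_force: [-0.2, -0.3, 0.7]
width: 0.0784
```

```bash
python3 - <<'E'
from h import *
plan(.711,-.103,.24,-1.3)
E
```

```text
t 49.4 pos [ 0.479  -0.065   0.2459] az -1.37 turn [-0.0003  0.0009 -0.0012] rows>= 1.0 | shift(after turn) [0.2328 0.0327 0.0059] rows>= 5.0 j1,j7 [ 1.03 -0.04] F [-0.22 -0.34  0.72] w 0.0784
```

Request:
step_arm:
  commands:
    - [0.02, 0.003, 0, 0, 0, 0]
    - [0.035, 0.005, 0, 0, 0, 0]
    - [0.035, 0.005, 0, 0, 0, 0]
    - [0.035, 0.005, 0, 0, 0, 0]
    - [0.035, 0.005, 0, 0, 0, 0]
    - [0.035, 0.005, 0, 0, 0, 0]
    - [0.025, 0.003, 0.005, 0, 0, 0]
    - [0.0128, 0.0017, 0, 0, 0, 0]
    - [0, 0, 0, 0, 0, 0]
    - [0, 0, 0, 0, 0, 0]

```text
time: 50.4
ee_pos: [0.711, -0.1025, 0.241]
eef_rot: [1.0, -0.009, -0.0, -0.0]
ft_force: [-0.3, -0.1, 0.8]
width: 0.0782
```

```bash
python3 - <<'E'
from h import *
plan(.711,-.103,.0225,-1.3)
t=camera('top');s=camera('side')
b,_=hole(s,205,161);print(b)
A=cv2.resize(t[100:200,220:360],(400,286),interpolation=cv2.INTER_CUBIC)
B=cv2.resize(s[110:210,170:310],(400,286),interpolation=cv2.INTER_CUBIC)
cv2.imwrite("pics/c12.png",np.hstack([A,B])[:,:,::-1])
E
```

```text
t 50.4 pos [ 0.711  -0.1025  0.241 ] az -1.06 turn [-0.0003  0.0008  0.0041] rows>= 1.0 | shift(after turn) [-0.      0.0005  0.2185] rows>= 5.0 j1,j7 [ 0.58 -0.21] F [-0.27 -0.1   0.75] w 0.0782
[204.91803217 160.70308304]
```

View pics/c12.png

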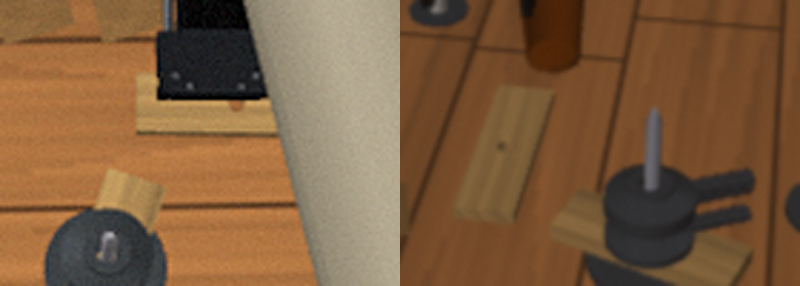

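The board is unchanged since the re-measurement. Descending.

Request:
step_arm:
  commands:
    - [0, 0.0005, 0.02, 0, 0, 0.004]
    - [0, 0, 0.035, 0, 0, 0]
    - [0, 0, 0.035, 0, 0, 0]
    - [0, 0, 0.035, 0, 0, 0]
    - [0, 0, 0.035, 0, 0, 0]
    - [0, 0, 0.025, 0, 0, 0]
    - [0, 0, 0.015, 0, 0, 0]
    - [0, 0, 0.01, 0, 0, 0]
    - [0, 0, 0.005, 0, 0, 0]
    - [0, 0, 0, 0, 0, 0]
    - [0, 0, 0, 0, 0, 0]

```text
time: 51.6
ee_pos: [0.7121, -0.1035, 0.0282]
eef_rot: [1.0, -0.013, 0.001, 0.0]
ft_force: [0.2, 0.1, 0.2]
width: 0.0785
```

Request:
step_arm:
  commands:
    - [0, 0, 0.004, 0, 0, 0]
    - [0, 0, 0.0027, 0, 0, 0]
    - [0, 0, 0, 0, 0, 0]

```text
time: 51.9
ee_pos: [0.7113, -0.1036, 0.0198]
eef_rot: [1.0, -0.013, -0.0, 0.0]
ft_force: [0.1, 0.1, 0.0]
width: 0.0783
```

Request:
step_arm:
  commands:
    - [0, 0, 0, 0, 0, 0]
    - [0, 0, 0, 0, 0, 0]
    - [0, 0, 0, 0, 0, 0]
    - [0, 0, 0, 0, 0, 0]
    - [0, 0, 0, 0, 0, 0]
    - [0, 0, 0, 0, 0, 0]
  gripper: 0
  grip_force: 40

```text
time: 52.5
ee_pos: [0.7116, -0.1036, 0.0203]
eef_rot: [1.0, -0.013, 0.0, 0.0]
ft_force: [-0.1, 0.8, 0.2]
width: 0.0599
```

Request:
step_arm:
  commands:
    - [0, 0, -0.01, 0, 0, 0]
    - [0, 0, -0.015, 0, 0, 0]
    - [0, 0, -0.02, 0, 0, 0]
    - [0, 0, -0.025, 0, 0, 0]
    - [0, 0, -0.025, 0, 0, 0]
    - [0, 0, -0.025, 0, 0, 0]
    - [0, 0, -0.025, 0, 0, 0]
    - [0, 0, -0.025, 0, 0, 0]
    - [0, 0, -0.025, 0, 0, 0]
    - [0, 0, -0.02, 0, 0, 0]
    - [0, 0, -0.015, 0, 0, 0]
    - [0, 0, 0, 0, 0, 0]

```text
time: 53.7
ee_pos: [0.7121, -0.1031, 0.2538]
eef_rot: [1.0, -0.013, 0.002, 0.0]
ft_force: [1.0, -0.3, -1.5]
width: 0.0596
```

```bash
python3 - <<'E'
from h import *
plan(.549,.0325,.25,-1.3)
E
```

```text
t 53.7 pos [ 0.7121 -0.1031  0.2538] az -1.48 turn [ 0.0005 -0.0049 -0.0031] rows>= 1.0 | shift(after turn) [-0.1662 -0.1318  0.0038] rows>= 5.0 j1,j7 [ 0.58 -0.21] F [ 0.98 -0.33 -1.47] w 0.0596
```

Request:
step_arm:
  commands:
    - [-0.015, -0.012, 0, 0, -0.0045, 0]
    - [-0.025, -0.02, 0, 0, 0, 0]
    - [-0.03, -0.0235, 0, 0, 0, 0]
    - [-0.03, -0.0235, 0, 0, 0, 0]
    - [-0.03, -0.0235, 0, 0, 0, 0]
    - [-0.02, -0.0155, 0, 0, 0, 0]
    - [-0.0148, -0.0119, 0, 0, 0, 0]
    - [0, 0, 0, 0, 0, 0]
    - [0, 0, 0, 0, 0, 0]

```text
time: 54.6
ee_pos: [0.5499, 0.03, 0.2504]
eef_rot: [1.0, -0.013, -0.002, 0.001]
ft_force: [0.3, -1.0, -0.9]
width: 0.06
```

```bash
python3 - <<'E'
from h import *
plan(.5507,.031,.25,-1.5)
t=camera('top');s=camera('side')
z=read_state()['ee_pos'][2]-.0201
for zz in(z,z+.014): print(zz,proj("top",[.549,-.0335,zz]),proj("side",[.549,-.0335,zz]))
np.save('t6.npy',t);np.save('s6.npy',s)
A=cv2.resize(t[140:210,210:310],(400,280),interpolation=cv2.INTER_CUBIC)
B=cv2.resize(s[90:160,210:310],(400,280),interpolation=cv2.INTER_CUBIC)
cv2.imwrite("pics/c13.png",np.hstack([A,B])[:,:,::-1])
E
```

```text
t 54.6 pos [0.5499 0.03   0.2504] az -1.49 turn [0.0013 0.0042 0.0001] rows>= 1.0 | shift(after turn) [ 0.0008 -0.001   0.0004] rows>= 1.0 j1,j7 [ 0.73 -0.38] F [ 0.32 -1.02 -0.94] w 0.06
0.2302437764740713 [259.04886296 177.4167565 ] [259.41676236 130.9439286 ]
0.2442437764740713 [259.27609192 176.12550873] [259.59498993 125.97718455]
```

View pics/c13.png

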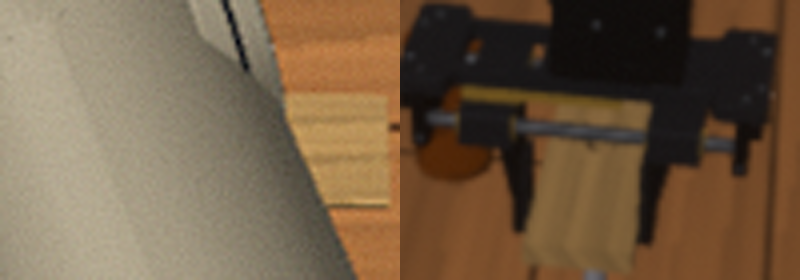

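```bash
python3 - <<'E'
from h import *
z=.2443
a=ray("top",(306.9,163),z);b=ray("top",(306.7,191.2),z);print(a,b,(a+b)/2,"hole est",((a+b)/2+[.0026,.1,0]))
s=np.load('s6.npy');g=cv2.cvtColor(s,cv2.COLOR_RGB2GRAY)[120:132,250:268];print(g)
E
```

```text
[ 0.57596636 -0.13655382  0.2443    ] [ 0.51463318 -0.13337909  0.2443    ] [ 0.54529977 -0.13496646  0.2443    ] hole est [ 0.54789977 -0.03496646  0.2443    ]
[[ 78  79  79  83  86  85  85  93 101 102 104 103  98  93  92  94  96 100]
 [ 60  60  60  66  69  69  67  72  78  80  82  80  79  78  79  85  87  92]
 [ 61  64  70  74  76  74  71  66  66  64  63  60  60  63  65  68  69  72]
 [ 57  59  63  64  65  63  61  60  61  61  60  63  67  72  74  76  73  70]
 [ 70  70  66  59  59  53  50  48  51  53  57  57  60  63  65  66  64  62]
 [ 94  92  88  83  83  79  68  56  66  74  75  69  66  62  59  59  56  56]
 [104 102  98  96  97  96  83  66  75  88  92  90  87  78  80  84  83  85]
 [105 101  98  98  98  99  95  85  83  92  97  98  94  90  94  97  98 100]
 [104 100  97  98  99  99 101 101  99 101 100  97  95  95  96  98  99 102]
 [103 100  97  97  98  98 102 105 107 105 100  96  94  96  97  98 100 102]
 [103 100  97  98  96  95 102 105 106 103  99  95  94  96  97  99 101 102]
 [102  99  98  98  96  97 102 106 107 103  98  95  94  96  97  97 100 103]]
```

Request:
step_arm:
  commands:
    - [0.0005, -0.001, 0.01, 0.0013, 0.004, 0]
    - [0, 0, 0.015, 0, 0, 0]
    - [0, 0, 0.015, 0, 0, 0]
    - [0, 0, 0.005, 0, 0, 0]
    - [0, 0, 0.004, 0, 0, 0]
    - [0, 0, 0.004, 0, 0, 0]
    - [0, 0, 0.004, 0, 0, 0]
    - [0, 0, 0, 0, 0, 0]

```text
time: 55.5
ee_pos: [0.5504, 0.0316, 0.1934]
eef_rot: [1.0, -0.013, -0.0, -0.0]
ft_force: [-0.0, 0.6, -1.3]
width: 0.0598
```

Request:
step_arm:
  commands:
    - [0, 0, 0.003, 0, 0, 0]
    - [0, 0, 0.003, 0, 0, 0]
    - [0, 0, 0.003, 0, 0, 0]
    - [0, 0, 0, 0, 0, 0]

```text
time: 55.9
ee_pos: [0.5503, 0.0316, 0.1843]
eef_rot: [1.0, -0.013, -0.0, -0.0]
ft_force: [-0.6, 0.1, -1.5]
width: 0.0596
```

```bash
python3 - <<'E'
from h import *
plan(.5507,.031,.1181,-1.5);print(read_state()['torque'])
s=camera('side')
cv2.imwrite("pics/c14.png",cv2.resize(s[110:180,215:315],(600,420),interpolation=cv2.INTER_CUBIC)[:,:,::-1])
E
```

```text
t 55.9 pos [0.5503 0.0316 0.1843] az -1.48 turn [-0.0009  0.0006  0.0004] rows>= 1.0 | shift(after turn) [0.0004 0.0006 0.0662] rows>= 2.0 j1,j7 [ 0.71 -0.42] F [-0.56  0.11 -1.48] w 0.0596
[ 0.0585706  -0.13212529  0.05611193]
```

View pics/c14.png

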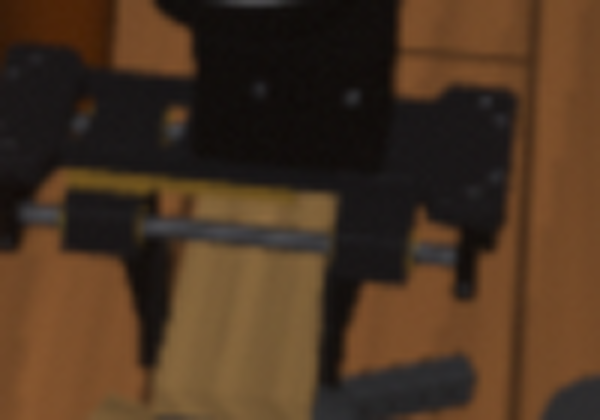

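The side view is blocked by the gripper. The underside is at 0.164 m, below the 0.18 m tip, with no contact force, so the rod is in the hole.

Request:
step_arm:
  commands:
    - [0.0003, 0.0005, 0.005, 0, 0, 0]
    - [0, 0, 0.005, 0, 0, 0]
    - [0, 0, 0.005, 0, 0, 0]
    - [0, 0, 0.005, 0, 0, 0]
    - [0, 0, 0, 0, 0, 0]

```text
time: 56.45
ee_pos: [0.5503, 0.0311, 0.1638]
eef_rot: [1.0, -0.013, -0.001, -0.0]
ft_force: [-0.2, -0.3, -1.5]
width: 0.0593
```

Request:
step_arm:
  commands:
    - [0, 0, 0.008, 0, 0, 0]
    - [0, 0, 0.008, 0, 0, 0]
    - [0, 0, 0.008, 0, 0, 0]
    - [0, 0, 0.008, 0, 0, 0]
    - [0, 0, 0.006, 0, 0, 0]
    - [0, 0, 0.004, 0, 0, 0]
    - [0, 0, 0.002, 0, 0, 0]
    - [0, 0, 0, 0, 0, 0]

```text
time: 57.25
ee_pos: [0.5508, 0.0312, 0.1206]
eef_rot: [1.0, -0.013, -0.0, -0.0]
ft_force: [0.8, -0.1, -1.3]
width: 0.0594
```

Request:
step_arm:
  commands:
    - [0, 0, 0.0005, 0, 0, 0]
    - [0, 0, 0, 0, 0, 0]

```text
time: 57.45
ee_pos: [0.5509, 0.0312, 0.1204]
eef_rot: [1.0, -0.013, 0.0, -0.0]
ft_force: [0.5, -0.7, -1.5]
width: 0.0595
```

Request:
step_arm:
  commands:
    - [0, 0, 0.001, 0, 0, 0]
    - [0, 0, 0.0007, 0, 0, 0]
    - [0, 0, 0, 0, 0, 0]

```text
time: 57.75
ee_pos: [0.5508, 0.0312, 0.1185]
eef_rot: [1.0, -0.013, 0.0, -0.0]
ft_force: [0.2, -0.2, -1.1]
width: 0.0597
```

Request:
step_arm:
  commands:
    - [0, 0, 0.0005, 0, 0, 0]
    - [0, 0, 0, 0, 0, 0]

```text
time: 57.95
ee_pos: [0.5508, 0.0312, 0.1182]
eef_rot: [1.0, -0.013, 0.0, -0.0]
ft_force: [-1.7, 0.4, 0.4]
width: 0.0596
```

Request:
step_arm:
  commands:
    - [0, 0, 0.0004, 0, 0, 0]
    - [0, 0, 0, 0, 0, 0]

```text
time: 58.15
ee_pos: [0.5509, 0.0313, 0.1179]
eef_rot: [1.0, -0.013, 0.0, -0.0]
ft_force: [-2.0, -0.9, 3.0]
width: 0.0594
```

Request:
step_arm:
  commands:
    - [0, 0, -0.0003, 0, 0, 0]
    - [0, 0, 0, 0, 0, 0]
    - [0, 0, 0, 0, 0, 0]
    - [0, 0, 0, 0, 0, 0]
    - [0, 0, 0, 0, 0, 0]
  gripper: 0.9

```text
time: 58.65
ee_pos: [0.5507, 0.0312, 0.1179]
eef_rot: [1.0, -0.013, -0.0, -0.0]
ft_force: [-0.1, -0.5, -0.4]
width: 0.0781
```

Request:
step_arm:
  commands:
    - [0, 0, -0.005, 0, 0, 0]
    - [0, 0, -0.015, 0, 0, 0]
    - [0, 0, -0.025, 0, 0, 0]
    - [0, 0, -0.03, 0, 0, 0]
    - [0, 0, -0.03, 0, 0, 0]
    - [0, 0, -0.025, 0, 0, 0]
    - [0, 0, -0.015, 0, 0, 0]
    - [0, 0, 0, 0, 0, 0]

```text
time: 59.45
ee_pos: [0.5516, 0.0315, 0.2653]
eef_rot: [1.0, -0.013, 0.002, -0.0]
ft_force: [-0.6, -0.2, -0.1]
width: 0.0786
```

Request:
step_arm:
  commands:
    - [-0.01, -0.02, 0, 0, 0, 0]
    - [-0.01, -0.035, 0, 0, 0, 0]
    - [-0.01, -0.035, 0, 0, 0, 0]
    - [-0.01, -0.035, 0, 0, 0, 0]
    - [-0.01, -0.035, 0, 0, 0, 0]
    - [-0.01, -0.03, 0, 0, 0, 0]
    - [0, -0.02, 0, 0, 0, 0]
    - [0, 0, 0, 0, 0, 0]
    - [0, 0, 0, 0, 0, 0]

```text
time: 60.35
ee_pos: [0.4959, 0.2423, 0.2622]
eef_rot: [1.0, -0.012, -0.001, -0.0]
ft_force: [0.0, -0.0, -0.2]
width: 0.078
```

```bash
python3 - <<'E'
from h import *
plan(.5507,.031,.1181,-1.5)
t=camera('top');s=camera('side');np.save('t7.npy',t);np.save('s7.npy',s)
A=cv2.resize(t[120:240,200:360],(400,300),interpolation=cv2.INTER_CUBIC)
B=cv2.resize(s[120:240,180:340],(400,300),interpolation=cv2.INTER_CUBIC)
cv2.imwrite("pics/c15.png",np.hstack([A,B])[:,:,::-1])
try:
    d=board(t,"top",210,310,165,210,.112);print({k:np.round(v,4).tolist() for k,v in d.items()})
except Exception as e: print(e)
E
```

```text
t 60.35 pos [0.4959 0.2423 0.2622] az -1.43 turn [-0.0004  0.0014  0.0013] rows>= 1.0 | shift(after turn) [0.0603 0.2098 0.1441] rows>= 6.0 j1,j7 [ 0.38 -0.79] F [ 0.03 -0.02 -0.16] w 0.078
{'c': [0.5614, -0.0339], 'L': 0.2024, 'W': 0.0883, 'yaw': -1.5875, 'hole': [0.5569, -0.0345], 'hwh': [7.0, 6.25], 'cpx': [257.375, 182.0], 'hpx': [257.75, 183.625]}
```

View pics/c15.png

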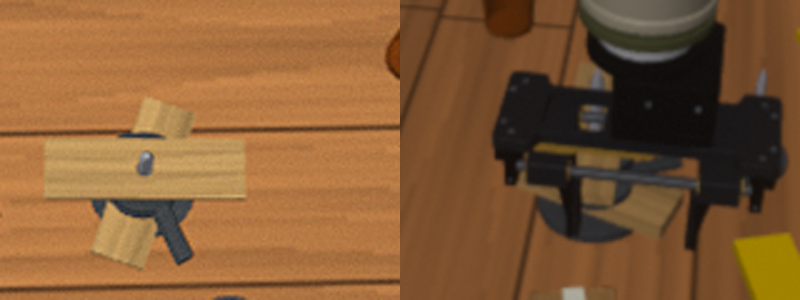

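Request:
step_arm:
  commands:
    - [-0.02, -0.03, -0.01, 0, 0, 0]
    - [-0.02, -0.04, -0.01, 0, 0, 0]
    - [-0.02, -0.04, 0, 0, 0, 0]
    - [-0.02, -0.04, 0, 0, 0, 0]
    - [-0.02, -0.04, 0, 0, 0, 0]
    - [-0.02, -0.03, 0, 0, 0, 0]
    - [0, 0, 0, 0, 0, 0]
    - [0, 0, 0, 0, 0, 0]

```text
time: 61.25
ee_pos: [0.382, 0.4653, 0.283]
eef_rot: [1.0, -0.013, -0.0, -0.0]
ft_force: [1.2, -0.8, 0.3]
width: 0.0787
```

```bash
python3 - <<'E'
from h import *
s=camera('side')
cv2.imwrite("pics/c16.png",cv2.resize(s[110:260,170:340],(680,600),interpolation=cv2.INTER_CUBIC)[:,:,::-1])
for y in(-.1335,.0665):
    for x in(.519,.579): print(x,y,((proj("side",[x,y,.112])-[170,110])*4).round(0))
E
```

```text
0.519 -0.1335 [412. 146.]
0.579 -0.1335 [323. 138.]
0.519 0.0665 [385. 352.]
0.579 0.0665 [284. 343.]
```

View pics/c16.png

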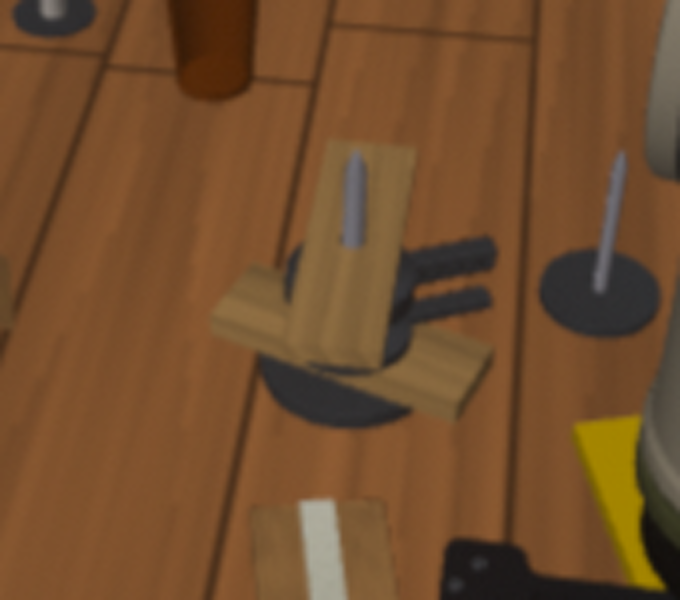

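The side view has the cover board's corners at about (415,147), (327,141), (383,355) and (289,348). A level board resting at 98 mm predicts (412,146), (323,138), (385,352) and (284,343), so it lies flat. Handing in.

```bash
python3 -c "
from bench import *
print(close_job(), read_state()['time'])"
```

```text
the job is handed in; nothing more can be done
the job is handed in; nothing more can be done
```

The display post is built and the job was handed in at about 61 s; no verdict was reported. From the disc up it goes: thick board, hollow-down pan, the one hollow-up pan present, hollow-down pan, thin board. Each part was lowered until a light contact force showed before I let it go.

- **Mended on the way:** I set the hollow-up pan down once and regripped it lower on the handle. The thin board had been knocked a few centimetres, so I measured its position again before picking it up.
- **Last checks:**
  - Each part met the one below at the expected height, to about 1 mm.
  - The thin board's corners in the side view match a level board at 98 mm, to about 2 mm (5 px in the enlarged view).
  - The gripper is well clear of everything.
  - The tumbler and gift box looked in place in the last view. The card box was outside it, and I took no end measurement of any of the three.
- **Disagreed or failed:**
  - Side-view hole readings sat about 1 px (2–3 mm) off the predicted rod position throughout, within the fit clearance.
  - The automatic fit of the thin board in the last top view was unusable across its width: it gave 88 mm instead of 60 mm, and put the hole and centre 8–13 mm off in x.
- **Budget:** I viewed 18 pictures against the 14 allowed.

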